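# Fetch the culture tin from behind the containers

## Robot

A 7-joint arm with a two-finger parallel gripper is mounted at the origin on the work surface. World frame = base frame: x ahead of the robot, y to its left, z up, the work surface at z = 0. Lengths are in m, angles in rad, forces in N, time in s.
With the tool pointing down it reaches from about 0.35 to 0.9 m from the base axis. Payload 8.1 kg.
Tool frame: the origin (TCP) lies midway between the tips of the shut fingers; the grasp point (between the pads) lies 19 mm behind it (manip.hold_point_z is the distance from the TCP to the grasp point, in m); z points along the fingers, x is the direction in which the jaws open and shut, and the axes are right-handed (so a half turn about z gives the same grasp; the last joint's range is limited). The gripper opens to 92 mm and grips with 3 to 60 N. Pads are 19 mm wide; open, the fingers measure 130 mm over their backs; the gripper's body (75 mm by 190 mm) begins 47 mm behind the grasp point.
Start: joints at [1.001, 0.434, 0.025, 1.573, -0.012, 1.134, -0.075], TCP at [0.281, -0.558, 0.227] pointing down, gripper open.
Joint ranges: [-2.62, 2.62], [-0.44, 2.09], [-1.27, 1.32], [0.08, 2.57], [-1.32, 4.46], [0.12, 2], [-2.74, 2.74]. Speed limits (rad/s): [2.22, 2.22, 3.01, 3.01, 3.14, 3.14, 3.14].

## Interface

Orientations are given as a unit quaternion [w, x, y, z].
In Python, from cell import status, optics, manip gives the robot as it stands.
- The arm moves only by the tool arm_command, never from a script. Its argument "increments" is text: rows parted by semicolons, each of 7 numbers parted by spaces: the shift along the tool's x, y, z in cm, then the turn, a rotation vector about the tool's x, y, z in rad, then the opening, from -1 (shut) to 1 (fully open), so that 0 is half open. A call has exactly 5 rows; each row shifts and turns the commanded pose from where the row before left it, along the tool's axes as they then stand; what a row does not reach is not made up. A row lasts 1/10 s, in which the tool goes at most 50 mm and 8.59 degrees, less where a joint would pass 70% of its speed; a pose out of reach is approached as far as the arm can. A call is refused whole if a number of a shift passes 5 or a number of a turn 0.15, either way. A call with a gripper value outside its range is refused whole. The fingers move at their own pace and stop on an object; "newtons" is the grip in N (left out, the last holds). Time passes only in rows, so rows that do not move let the fingers close, or fill a call up. It gives the time, the measured TCP pose, the force and the opening at its end, in the units of the state.
- status.observe(): the state, without advancing time (a new reading comes with each control period).
- optics.grab_frame(name): name is "side" or "top"; returns (picture, depth): 480x640x3 uint8, red, green, blue; 480x640 float32, m along the optical axis (not along the pixel's ray), 0 where there is no reading.
- optics.camera_model(name): a dict with "fx", "fy", "cx", "cy" (pixels), "world_from_camera" (4x4, takes a point from camera to world coordinates). Camera axes: x right, y up, looking along -z (the intrinsics and any distortion apply to the point x, -y, -z); pixel columns grow to the right and rows downward; lengths in m; the calibration is good to about 2 mm. A picture is of the moment at which its call begins. camera_model takes no time and is no camera call.
- manip.job_done(): hands the job in, once; it reports no verdict.
The state is a dict: "clock": time; "joint_positions": joint angles; "dq": joint speeds; "joint_efforts": joint torques, N m; "tcp_pos": TCP position; "orientation": TCP orientation; "wrist_force": force on the tool from outside, world axes, zero at the start; "ft_torque": the same for the moment, N m; "opening": finger opening in m.
Only numpy, scipy, OpenCV 4.12 (cv2) and the standard library are available. Lean on these libraries where they do the work, as an engineer would, in place of code of your own. Each camera call takes 0.05 s, during which the arm holds its last target. There are 200 camera calls.

## Task

The low culture tin on the dark wooden board is hemmed in by a jar, a canister and a bottle, each on its own coaster: first stand all three on the steel side tray without shifting the tin, then set the tin in the middle of the scale's pan while all three wait on the tray, and only then put each container back in the middle of the coaster that fits it (jar on the large round one, canister on the square one, bottle on the small round one). Keep everything upright, set things down rather than drop them, and do not disturb the glass beaker on the board.

Things in the scene. Friction and masses are not known exactly. Their poses are not given: they have to be found in the camera images.
- jar: Round clear glass jar with a flat steel lid, 54 mm diameter, 88 mm high (lid 52 mm diameter, top 16 mm), about 220 g. Origin: centre of its underside, z up. Straight wall up to 72 mm. Starts on the large round coaster.
- canister: Square aluminium canister with a grey plastic lid, 48 x 48 mm, 85 mm high (lid 46 x 46 mm, top 13 mm), about 200 g. Origin: centre of its underside, x and y square to its sides, z up. Starts on the square coaster.
- bottle: Amber glass bottle with a black cap, 42 mm diameter, 100 mm high, about 150 g; straight wall up to 72 mm, then shoulder and a 25 mm wide cap. Origin: centre of its underside, z up. Starts on the small round coaster.
- tin: Low round closed aluminium culture tin, 58 mm diameter at its lid (upper 8 mm), 56 mm below, 32 mm high, about 100 g. Origin: centre of its underside. Starts directly on the rear (far) part of the dark wooden board (6 mm thick, flat on the bench); the three containers stand in front of it (robot's side) and at its left and right, about 90 mm away centre to centre.
- coaster_big: Large round cork coaster, 90 mm diameter, 4 mm thick, fixed on the dark wooden board: the jar's place. Origin: centre of its underside (its top is at z = 4 mm, which is 10 mm above the bench).
- coaster_square: Square cork coaster, 80 x 80 mm, 4 mm thick, fixed on the dark wooden board: the canister's place. Origin: centre of its underside, x and y along its sides.
- coaster_small: Small round cork coaster, 66 mm diameter, 4 mm thick, fixed on the dark wooden board: the bottle's place. Origin: centre of its underside.
- tray: Empty shallow steel tray lying on the bench to the left or right of the board, fixed; outside 290 mm (its x) x 160 mm (its y), walls 5 mm thick and 16 mm high, floor 5 mm above the bench. Origin: centre of its underside.
- scale: Kitchen scale on the bench at the other side of the board, fixed: grey housing 170 x 170 mm, on it a flat round steel pan of 140 mm diameter whose top is 40 mm above the bench and does not give. Origin: centre of the underside, below the pan's centre.
- beaker: Small empty glass beaker, 38 mm diameter, 50 mm high, loose on the far left corner of the board (as the robot sees it). A bystander: not to be disturbed. Origin: centre of its underside.
Things that resemble listed ones, but are neither listed nor needed, are in the scene too. Leave any blue or red look-alike of the canister alone.

How it is judged:
On the way, in this order (a step that is already met when the one before it is completed fails the run):
1. jar, canister and bottle all stand released on the side tray, and the tin has not been shifted (x of jar in the frame of tray between -0.14 and 0.14 m and y of jar in the frame of tray between -0.075 and 0.075 m and z of each of jar, canister, bottle in the frame of tray below 0.012 m and angle between each of jar, canister, bottle's own z axis and vertical below 0.12 rad and linear speed of each of jar, canister, bottle below 0.03 m/s and contact force between each of jar, canister, bottle and the fingers below 0.3 N and x of canister in the frame of tray between -0.14 and 0.14 m and y of canister in the frame of tray between -0.075 and 0.075 m and x of bottle in the frame of tray between -0.14 and 0.14 m and y of bottle in the frame of tray between -0.075 and 0.075 m and distance of tin from where it was at the start of the episode below 0.02 m), for 0.2 s.
2. the tin stands released in the middle of the scale's pan while all three containers still stand on the tray (horizontal distance between tin and scale below 0.015 m and z of tin in the frame of scale between 0.036 and 0.046 m and angle between each of tin, jar, canister, bottle's own z axis and vertical below 0.12 rad and linear speed of each of tin, jar, canister, bottle below 0.03 m/s and contact force between each of tin, jar, canister, bottle and the fingers below 0.3 N and x of jar in the frame of tray between -0.14 and 0.14 m and y of jar in the frame of tray between -0.075 and 0.075 m and z of each of jar, canister, bottle in the frame of tray below 0.012 m and x of canister in the frame of tray between -0.14 and 0.14 m and y of canister in the frame of tray between -0.075 and 0.075 m and x of bottle in the frame of tray between -0.14 and 0.14 m and y of bottle in the frame of tray between -0.075 and 0.075 m), for 0.2 s.
3. each container stands released on its own coaster, the tin still on the scale (horizontal distance between jar and coaster_big below 0.015 m and z of jar in the frame of coaster_big between 0 and 0.01 m and angle between each of jar, canister, bottle, tin's own z axis and vertical below 0.12 rad and linear speed of each of jar, canister, bottle, tin below 0.03 m/s and contact force between each of jar, canister, bottle, tin and the fingers below 0.3 N and horizontal distance between canister and coaster_square below 0.015 m and z of canister in the frame of coaster_square between 0 and 0.01 m and horizontal distance between bottle and coaster_small below 0.015 m and z of bottle in the frame of coaster_small between 0 and 0.01 m and horizontal distance between tin and scale below 0.015 m and z of tin in the frame of scale between 0.036 and 0.046 m), for 0.2 s.
At the end, for the whole second after the job is handed in: Jar on the large round coaster, canister on the square one, bottle on the small round one, each within 15 mm of the coaster's centre, and the tin within 15 mm of the centre of the scale's pan, all upright, released and at rest (all of step 3); the robot touches nothing.
It fails at once if the glass beaker is shifted by more than 20 mm or tipped (distance of beaker from where it was at the start of the episode above 0.02 m or angle between beaker's own z axis and vertical above 0.35 rad).
It fails at once if a container or the tin is tipped over (angle between any of jar, canister, bottle, tin's own z axis and vertical above 0.6 rad).
It fails at once if a container or the tin is dropped (falls freely for more than about 2 cm) ((linear speed of jar above 0.65 m/s and contact force between jar and anything else below 0.05 N) or (linear speed of canister above 0.65 m/s and contact force between canister and anything else below 0.05 N) or (linear speed of bottle above 0.65 m/s and contact force between bottle and anything else below 0.05 N) or (linear speed of tin above 0.65 m/s and contact force between tin and anything else below 0.05 N)).
It also fails if it takes over 138 s, if anything falls off the work surface, if the arm or the gripper's body presses on something with over 40 N, if the wrist force passes 120 N, or if a joint passes its speed limit or range.

## Working session

There is one attempt and no reset: what is moved stays moved. The work goes in short steps, Python scripts to look and compute and a tool call to move; the robot and the scene stay as the last step left them, time stands still between calls to the robot, and variables do not carry over. Pictures are saved under pics/ and viewed, about 12 in all and at most 16, crops included, and the job is handed in when it is done.

Besides the shell and the picture viewer there is one more tool, called after "Request:" by a JSON object that holds its "name" and its "arguments", one argument or row to a line. arm_command: Moves the arm, as the interface text tells. Its arguments: {"type":"object","properties":{"increments":{"type":"string"},"newtons":{"type":"number"}},"required":["increments"]}

```bash
mkdir -p pics; ls; python3 - <<'E'
from cell import status, optics, manip
import cv2,numpy as np
print(status.observe(), manip.hold_point_z)
for n in("top","side"):
    im,d=optics.grab_frame(n); m=optics.camera_model(n); print(n,m)
    np.savez("pics/%s0.npz"%n,im=im,d=d)
    cv2.imwrite("pics/%s0.png"%n,im[:,:,::-1])
E
```

```text
pics
{'clock': 0.0, 'joint_positions': array([ 1.00140971,  0.43523083,  0.02497107,  1.5741046 , -0.01161887,
        1.13400665, -0.07508544]), 'dq': array([ 0.00159398, -0.00022115, -0.00062331, -0.00071548,  0.00084931,
        0.0011066 ,  0.00045113]), 'joint_efforts': array([-1.44624348e-03, -6.67838645e+01,  9.84124951e-01, -3.14461184e+01,
       -6.06151507e-02,  4.27514885e-02,  1.15617440e-04]), 'tcp_pos': array([ 0.28098208, -0.55769436,  0.22593717]), 'orientation': array([-3.64987393e-04,  8.51458475e-01, -5.24421417e-01, -7.14286887e-04]), 'wrist_force': array([ 0.13096616, -1.05722488,  0.21987004]), 'ft_torque': array([ 0.00947663, -0.03991277,  0.01258915]), 'opening': 0.09175257311769934} 0.0188
top {'fx': 437.83982508366114, 'fy': 437.83982508366114, 'cx': 325.8385185827183, 'cy': 243.54156194811952, 'world_from_camera': array([[-0.01311962,  0.99139169, -0.13027046,  0.41815807],
       [-0.9998162 , -0.01118504,  0.01557109,  0.01109962],
       [ 0.01397996,  0.1304508 ,  0.99135622,  0.76359061],
       [ 0.        ,  0.        ,  0.        ,  1.        ]])}
side {'fx': 507.55915935515566, 'fy': 507.55915935515566, 'cx': 310.81037741517645, 'cy': 246.00285654312125, 'world_from_camera': array([[ 0.97902607,  0.11300483, -0.16952245,  0.37341657],
       [-0.20372356,  0.55182312, -0.80869522, -0.67995909],
       [ 0.00215994,  0.82626942,  0.56327097,  0.5075532 ],
       [ 0.        ,  0.        ,  0.        ,  1.        ]])}
```

View pics/top0.png

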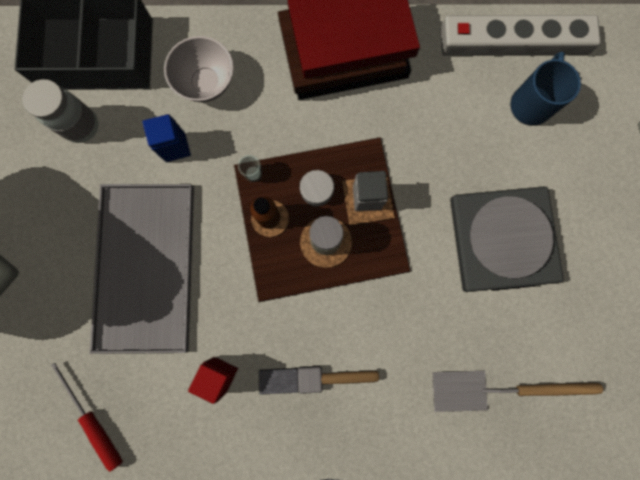

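View pics/side0.png

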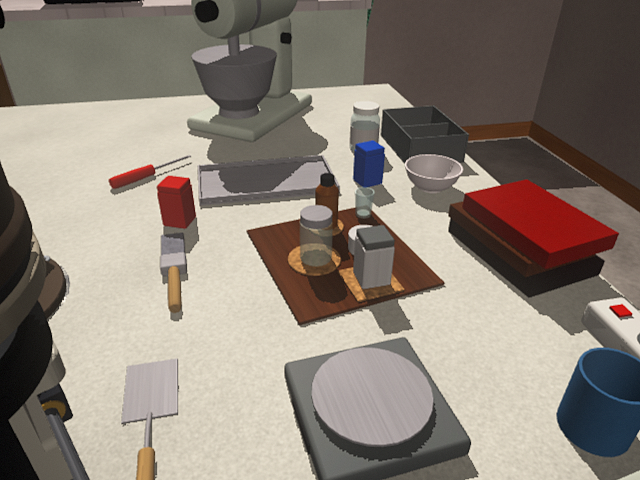

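The top view shows the tin at (317,187), jar lid (326,233), canister lid (371,186), bottle cap (263,207), tray around (143,268), pan (511,237) and beaker (250,168). The mixer is left of the tray. Next I'll measure these.

```bash
cat > h.py <<'E'
import numpy as np,cv2
from cell import status, optics, manip
def cloud(n,d):
    m=optics.camera_model(n); v,u=np.mgrid[:480,:640]
    p=np.stack([(u-m["cx"])/m["fx"]*d,-(v-m["cy"])/m["fy"]*d,-d],-1)
    T=m["world_from_camera"]; return p@T[:3,:3].T+T[:3,3]
def ray(n,uv,z):
    m=optics.camera_model(n);T=m["world_from_camera"]
    uv=np.atleast_2d(np.asarray(uv,float))
    c=np.c_[(uv[:,0]-m["cx"])/m["fx"],-(uv[:,1]-m["cy"])/m["fy"],-np.ones(len(uv))]@T[:3,:3].T
    return T[:3,3]+c*((z-T[2,3])/c[:,2])[:,None]
def proj(n,p):
    m=optics.camera_model(n);T=m["world_from_camera"]
    c=(np.atleast_2d(p)-T[:3,3])@T[:3,:3]
    return np.c_[m["cx"]-m["fx"]*c[:,0]/c[:,2], m["cy"]+m["fy"]*c[:,1]/c[:,2]]
def blobs(mask,minA=40):
    c,_=cv2.findContours(mask.astype(np.uint8),cv2.RETR_EXTERNAL,cv2.CHAIN_APPROX_NONE)
    return [k for k in c if cv2.contourArea(k)>minA]
E
python3 - <<'E'
from h import *
f=np.load("pics/top0.npz");im,d=f["im"],f["d"];P=cloud("top",d)
print("bench z",np.median(P[400:470,250:400,2]))
for nm,(u,v) in dict(tin=(317,187),jar=(326,233),can=(371,186),bot=(263,207),pan=(511,237),tray=(143,268),beak=(250,160),board=(280,270)).items():
    print(nm,P[v,u].round(4))
z=P[...,2]
roi=np.zeros((480,640),bool);roi[130:310,230:425]=1
def rep(nm,mask,zt,minA=40):
    for k in blobs(mask,minA):
        c=ray("top",k[:,0,:],zt)[:,:2]*1000
        (e,r)=cv2.minEnclosingCircle(c.astype(np.float32)); rc=cv2.minAreaRect(c.astype(np.float32)); el=cv2.fitEllipse(c.astype(np.float32))
        print(nm,"circ",np.round(e,1),round(r,1),"rect",np.round(rc[0],1),np.round(rc[1],1),round(rc[2],1),"ell",np.round(el[0],1),np.round(el[1],1))
rep("z>.085",roi&(z>.085)&(z<.13),.097)
rep("cap",roi&(z>.103)&(z<.13),.11,10)
rep("tinband",roi&(z>.03)&(z<.046),.038)
h=cv2.cvtColor(im,cv2.COLOR_RGB2HSV)
cork=roi&(h[...,2]>95)&(h[...,1]>90)&(h[...,0]<20)
rep("cork",cork,.010)
pr=np.zeros_like(roi);pr[170:310,440:575]=1
rep("pan",pr&(z>.034)&(z<.05)&(h[...,2]>80),.04,500)
rep("scalehouse",pr&(z>.012),.03,500)
tr=np.zeros_like(roi);tr[175:365,80:205]=1
rep("tray",tr&(z>.009)&(z<.03),.016,100)
rep("board",roi&(h[...,1]>90)&(h[...,0]<20),.006,500)
o=cv2.resize(im[130:310,225:425,::-1],None,fx=4,fy=4,interpolation=cv2.INTER_CUBIC);o=cv2.convertScaleAbs(o,alpha=1.8);cv2.imwrite("pics/crop1.png",cv2.resize(o,(660,594)))
E
```

```text
bench z -0.002073496103524808
tin [0.6111 0.0135 0.0362]
jar [5.222e-01 2.000e-04 9.680e-02]
can [ 0.5971 -0.0719  0.092 ]
bot [0.5616 0.0958 0.108 ]
pan [ 0.5205 -0.3106  0.0422]
tray [0.4791 0.3165 0.0016]
beak [0.6599 0.128  0.0354]
board [0.4727 0.0793 0.003 ]
z>.085 circ [5.23e+02 4.00e-01] 25.9 rect [5.23e+02 1.00e-01] [49.4 51.5] 89.4 ell [523.    0.6] [50.  50.8]
z>.085 circ [563.1  98.4] 18.1 rect [563.2  98.8] [33.3 34. ] 0.1 ell [563.4  98.9] [32.5 33.2]
z>.085 circ [596.5 -72.4] 30.7 rect [596.3 -72.3] [46.8 45.9] 2.9 ell [596.5 -72.3] [52.1 52.7]
cap circ [564.6  99.3] 12.7 rect [564.3  99.4] [24.9 22.8] 0.2 ell [564.5  99.5] [23.1 24.5]
tinband circ [611.8  15.2] 28.9 rect [612.5  15.1] [54.5 55.9] 89.4 ell [612.   15.1] [55.5 56.4]
tinband circ [648.  129.6] 15.1 rect [653.1 132.7] [16.9 29.8] 31.6 ell [643.9 127.3] [29.5 34. ]
cork circ [520.    0.8] 43.9 rect [505.6  12.7] [87.5 48.3] 50.4 ell [516.4   3.8] [71.2 78.3]
cork circ [551.  102.3] 29.1 rect [544.6 105. ] [58.2 21.7] 66.7 ell [549.3 103.2] [29.5 51. ]
cork circ [593.3 -76.7] 52.3 rect [595.4 -75.9] [77.8 80.2] 6.9 ell [ 624.5 -101.3] [ 99.7 154.7]
pan circ [ 521.8 -311.5] 69.9 rect [ 522.3 -311.7] [138.4 138. ] 86.8 ell [ 522.  -311.3] [137.1 138.1]
scalehouse circ [ 520.4 -306.8] 118.0 rect [ 520.  -307.1] [169.6 171.7] 4.9 ell [ 520.4 -307.4] [195.7 199.7]
tray circ [481.  313.6] 163.9 rect [480.9 313. ] [160.8 287.8] 89.6 ell [480.9 313.4] [181.6 354.4]
board circ [565.1   7.4] 179.4 rect [564.7   7.2] [246.3 266.6] 10.6 ell [563.7   6.4] [283.7 314.3]
```

View pics/crop1.png

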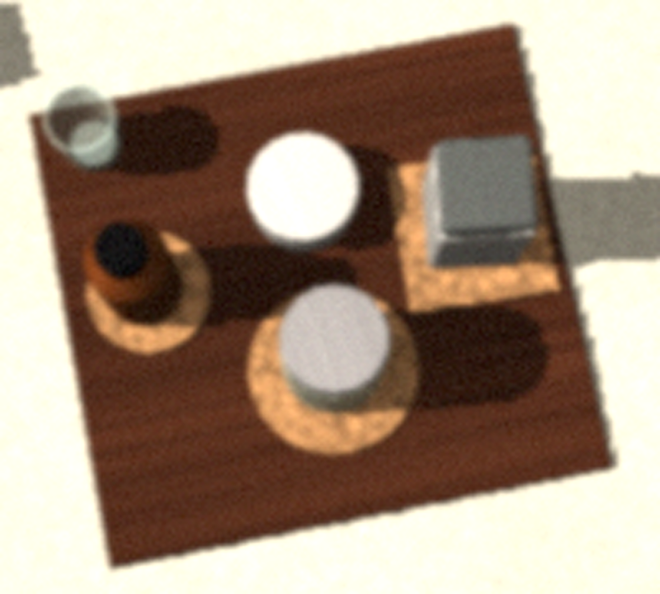

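The crop shows everything clearly: the jar, bottle and canister each sit a bit off-centre on their coasters, and the beaker is at the far left corner. I'll cross-check with the side view, fit the coasters and find how far the mixer extends.

```bash
python3 - <<'E'
from h import *
f=np.load("pics/side0.npz");im,d=f["im"],f["d"];P=cloud("side",d);z=P[...,2];h=cv2.cvtColor(im,cv2.COLOR_RGB2HSV)
def rep(nm,mask,zt,cam,minA=40):
    for k in blobs(mask,minA):
        c=ray(cam,k[:,0,:],zt)[:,:2]*1000
        (e,r)=cv2.minEnclosingCircle(c.astype(np.float32)); rc=cv2.minAreaRect(c.astype(np.float32)); el=cv2.fitEllipse(c.astype(np.float32))
        print(nm,"circ",np.round(e,1),round(r,1),"rect",np.round(rc[0],1),np.round(rc[1],1),round(rc[2],1),"ell",np.round(el[0],1),np.round(el[1],1))
for nm,(u,v) in dict(jar=(316,213),can=(374,238),pan=(370,395),tray=(270,175),board=(300,300),bench=(250,360),cap=(327,178)).items(): print(nm,P[v,u].round(4))
box=lambda x0,x1,y0,y1:(np.arange(640)[None]>=x0)&(np.arange(640)[None]<=x1)&(np.arange(480)[:,None]>=y0)&(np.arange(480)[:,None]<=y1)
rep("pan",box(300,440,340,450)&(h[...,2]>110),.04,"side",500)
rep("jarlid",box(295,336,200,235)&(z>.093),.098,"side")
rep("canlid",box(350,400,220,255)&(z>.090),.095,"side")
rep("cap",box(315,340,168,195)&(z>.105),.110,"side",10)
cork=box(240,450,180,330)&(h[...,2]>95)&(h[...,1]>90)&(h[...,0]<20)&(h[...,0]>8)
rep("cork",cork,.010,"side",30)
# mixer extent near tray
m=(z>.06)&(P[...,1]>.2)&(P[...,1]<.9)&(P[...,0]<.75)&(P[...,0]>.1)
for y0 in np.arange(.2,.9,.1):
    q=P[m&(P[...,1]>=y0)&(P[...,1]<y0+.1)]
    if len(q): print("obst y",round(y0,1),len(q),q.min(0).round(2),q.max(0).round(2))
# robust coaster circle fits (top): convex hull pts, known radius
from scipy.optimize import least_squares
f=np.load("pics/top0.npz");im=f["im"];h=cv2.cvtColor(im,cv2.COLOR_RGB2HSV)
cork=box(230,425,130,310)&(h[...,2]>95)&(h[...,1]>90)&(h[...,0]<20)
for k in blobs(cork):
    w=ray("top",k[:,0],.01)[:,:2]*1000; (e,r)=cv2.minEnclosingCircle(w.astype(np.float32))
    R=45 if abs(e[0]-520)<10 else 33
    s=least_squares(lambda c:np.hypot(*(w-c).T)-R,e,loss="cauchy",f_scale=1.);print("coaster",s.x.round(1),R,(abs(s.fun)<2).sum() if 0 else np.sum(abs(np.hypot(*(w-s.x).T)-R)<2),len(w))
E
```

```text
jar [5.243e-01 4.000e-04 9.610e-02]
can [ 0.5935 -0.0854  0.0947]
pan [ 0.5194 -0.3169  0.0381]
tray [0.4933 0.3348 0.0039]
board [ 0.479  -0.0969  0.0042]
bench [ 0.3916 -0.1987 -0.0008]
cap [0.5637 0.0921 0.1088]
pan circ [ 605.3 -285.9] 43.7 rect [ 598.  -282.7] [83.9 40.3] 66.4 ell [ 608.6 -274.1] [35.8 88.6]
pan circ [ 507.9 -299.5] 97.9 rect [ 516.9 -308.2] [158.7 152.5] 79.3 ell [ 513.6 -301.9] [158.9 171.1]
jarlid circ [522.7  -5.6] 28.6 rect [522.4  -4.9] [55.6 49.3] 78.4 ell [522.2  -5.4] [50.4 53.9]
canlid circ [596.3 -80.1] 31.3 rect [596.8 -79.8] [48.1 50.7] 2.3 ell [596.1 -79.2] [52.6 54.1]
cap circ [564.3  93.6] 15.9 rect [563.1  93.9] [31.  22.7] 76.2 ell [563.4  93.4] [23.5 30. ]
cork circ [ 588.8 -110.6] 13.0 rect [ 588.7 -110.7] [21.5 20.3] 79.3 ell [ 587.9 -110.2] [19.5 23.1]
cork circ [629.5 -89.9] 33.9 rect [625.3 -90.8] [45.8 58.4] 13.3 ell [633.8 -95.2] [40.8 59.3]
cork circ [568.2 -81. ] 43.1 rect [564.8 -81. ] [86.  25.4] 89.6 ell [566.1 -74. ] [ 22.7 101.7]
cork circ [554.1  -8. ] 23.5 rect [556.7  -8.7] [45.9 15.2] 76.4 ell [556.2  -9.2] [13.6 42.5]
cork circ [479.9 -14.2] 135.3 rect [481.1 -13.6] [ 74.6 263.4] 10.4 ell [480.  -19.3] [ 81.5 259. ]
cork circ [581.1  88.3] 27.1 rect [586.6  85.8] [54.2 15.3] 65.2 ell [584.5  86.7] [17.6 49.4]
cork circ [673.8   9.7] 119.2 rect [674.5   9.7] [ 26.  237.8] 9.4 ell [682.1 -29.9] [ 22.9 301.8]
cork circ [601.1 108.1] 33.6 rect [602.5 108.2] [ 8.1 67.1] 7.6 ell [602.7 106.6] [ 7.6 64.8]
obst y 0.2 519 [0.28 0.2  0.06] [0.73 0.29 0.09]
obst y 0.4 575 [0.7  0.4  0.06] [0.75 0.47 0.11]
obst y 0.5 3844 [0.37 0.55 0.07] [0.54 0.6  0.32]
obst y 0.6 2826 [0.35 0.6  0.06] [0.57 0.7  0.32]
obst y 0.7 2400 [0.36 0.7  0.06] [0.64 0.8  0.3 ]
obst y 0.8 41 [0.51 0.8  0.08] [0.64 0.82 0.28]
coaster [523.   -1.1] 45 71 133
coaster [575.2  94.3] 33 31 74
coaster [588.6 -69.5] 33 42 165
```

Request:
{"name": "arm_command", "arguments": {
  "increments": "0 0 0 0 0 0.1 1;0 0 0 0 0 0.1 1;0 0 0 0 0 0.1 1;0 0 0 0 0 0.1 1;0 0 0 0 0 0.068 1",
  "newtons": 25
}}

```text
clock: 0.6
tcp_pos: [0.2811, -0.5579, 0.2263]
orientation: [0.0, -0.705, 0.709, 0.0]
wrist_force: [-0.4, -0.0, 0.5]
opening: 0.0918
```

Request:
{"name": "arm_command", "arguments": {
  "increments": "-4.4 -1.9 0 0 0 0 1;-4.4 -1.9 0 0 0 0 1;-4.4 -1.9 0 0 0 0 1;-4.4 -1.9 0 0 0 0 1;-4.4 -1.9 0 0 0 0 1"
}}

```text
clock: 1.1
tcp_pos: [0.3768, -0.3363, 0.2265]
orientation: [-0.0, -0.707, 0.708, 0.0]
wrist_force: [1.0, -0.2, 0.4]
opening: 0.0919
```

Request:
{"name": "arm_command", "arguments": {
  "increments": "-4.4 -1.9 0 0 0 0 1;-4.4 -1.9 0 0 0 0 1;-4.4 -1.9 0 0 0 0 1;-4.4 -1.9 0 0 0 0 1;-4.4 -1.9 0 0 0 0 1"
}}

```text
clock: 1.6
tcp_pos: [0.472, -0.1165, 0.2267]
orientation: [-0.0, -0.707, 0.708, 0.0]
wrist_force: [1.8, -1.7, 0.6]
opening: 0.0923
```

Request:
{"name": "arm_command", "arguments": {
  "increments": "-4.3 -1.84 0 0 0 0 1;-4.3 -1.84 0 0 0 0 1;-4.3 -1.84 0 0 0 0 1;-4.3 -1.84 0 0 0 0 1;-4.3 -1.84 0 0 0 0 1"
}}

```text
clock: 2.1
tcp_pos: [0.5643, 0.0982, 0.2265]
orientation: [-0.0, -0.707, 0.708, 0.0]
wrist_force: [0.8, -0.6, -0.0]
opening: 0.0917
```

Request:
{"name": "arm_command", "arguments": {
  "increments": "0 0 3 0 0 0 1;0 0 3 0 0 0 1;0 0 3 0 0 0 1;0 0 0 0 0 0 1;0 0 0 0 0 0 1"
}}

```text
clock: 2.6
tcp_pos: [0.5639, 0.0964, 0.1369]
orientation: [-0.0, -0.707, 0.708, 0.0]
wrist_force: [-0.1, 0.5, 0.7]
opening: 0.0921
```

```bash
python3 - <<'E'
from h import *
im,d=optics.grab_frame("side");cv2.imwrite("pics/s1.png",cv2.resize(im[90:330,180:500,::-1],(800,600)))
print(status.observe()["tcp_pos"])
E
```

```text
[0.5647128  0.09660355 0.13786869]
```

View pics/s1.png

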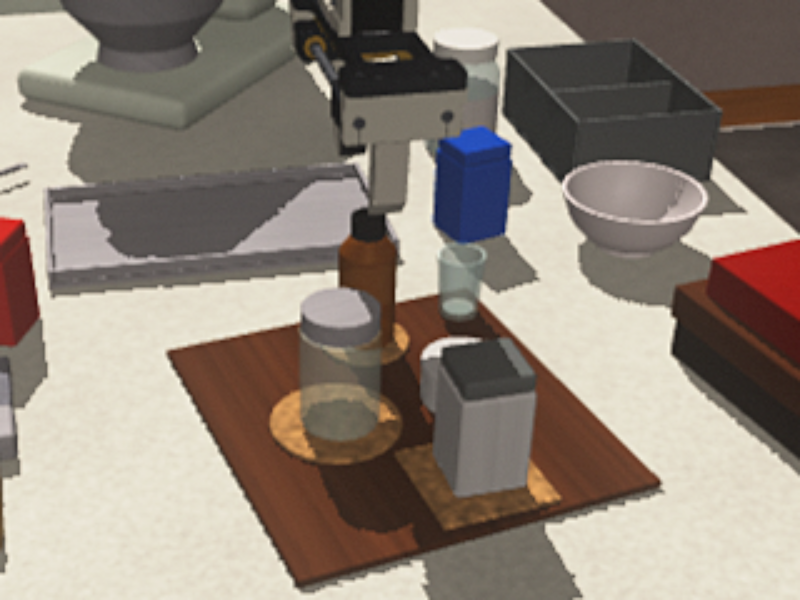

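The open gripper is above the bottle, with the front finger near crop (388,205) and the cap at (368,222). I'll descend and grip.

Request:
{"name": "arm_command", "arguments": {
  "increments": "0 0 2.8 0 0 0 1;0 0 2.8 0 0 0 1;0 0 2.8 0 0 0 1;0 0 0 0 0 0 1;0 0 0 0 0 0 1"
}}

```text
clock: 3.15
tcp_pos: [0.565, 0.0967, 0.0543]
orientation: [0.001, -0.707, 0.708, -0.0]
wrist_force: [0.3, -0.1, 0.2]
opening: 0.092
```

Request:
{"name": "arm_command", "arguments": {
  "increments": "0 0 0 0 0 0 -1;0 0 0 0 0 0 -1;0 0 0 0 0 0 -1;0 0 0 0 0 0 -1;0 0 0 0 0 0 -1",
  "newtons": 20
}}

```text
clock: 3.65
tcp_pos: [0.5642, 0.0965, 0.053]
orientation: [0.0, -0.707, 0.708, -0.0]
wrist_force: [-0.4, 0.5, -0.1]
opening: 0.0564
```

Request:
{"name": "arm_command", "arguments": {
  "increments": "0 0 0 0 0 0 -1;0 0 0 0 0 0 -1;0 0 0 0 0 0 -1;0 0 0 0 0 0 -1;0 0 0 0 0 0 -1"
}}

```text
clock: 4.15
tcp_pos: [0.5641, 0.0967, 0.0527]
orientation: [0.0, -0.707, 0.708, 0.0]
wrist_force: [-0.0, 1.6, 1.6]
opening: 0.0416
```

Request:
{"name": "arm_command", "arguments": {
  "increments": "0 0 0 0 0 0 -1;0 0 -2 0 0 0 -1;0 0 -3.5 0 0 0 -1;0 0 -4 0 0 0 -1;0 0 -2.5 0 0 0 -1"
}}

```text
clock: 4.65
tcp_pos: [0.5646, 0.0963, 0.1751]
orientation: [0.001, -0.707, 0.708, -0.001]
wrist_force: [0.6, 0.0, -2.1]
opening: 0.0416
```

Request:
{"name": "arm_command", "arguments": {
  "increments": "-2 -0.0 0 0 0 0 -1;-3 2.5 0 0 0 0 -1;-3 2.5 0 0 0 0 -1;-3 2.5 0 0 0 0 -1;-3 2.5 0 0 0 0 -1"
}}

```text
clock: 5.15
tcp_pos: [0.463, 0.237, 0.1724]
orientation: [-0.0, -0.706, 0.708, -0.0]
wrist_force: [0.5, 0.9, -1.8]
opening: 0.0415
```

Request:
{"name": "arm_command", "arguments": {
  "increments": "-3 2.9 0 0 0 0 -1;-3 2.8 0 0 0 0 -1;-1.6 1.7 0 0 0 0 -1;0 0 0 0 0 0 -1;0 0 0 0 0 0 -1"
}}

```text
clock: 5.65
tcp_pos: [0.3902, 0.3123, 0.1725]
orientation: [-0.0, -0.707, 0.707, -0.0]
wrist_force: [0.5, -2.1, -1.4]
opening: 0.0416
```

Request:
{"name": "arm_command", "arguments": {
  "increments": "0 0 2.5 0 0 0 -1;0 0 3.5 0 0 0 -1;0 0 3.5 0 0 0 -1;0 0 2.3 0 0 0 -1;0 0 0 0 0 0 -1"
}}

```text
clock: 6.15
tcp_pos: [0.3898, 0.3096, 0.0518]
orientation: [-0.003, -0.706, 0.708, -0.0]
wrist_force: [0.8, -0.8, -1.0]
opening: 0.0415
```

Request:
{"name": "arm_command", "arguments": {
  "increments": "0 0 0.2 0 0 0 -1;0 0 0.2 0 0 0 -1;0 0 0.1 0 0 0 -1;0 0 0 0 0 0 -1;0 0 0 0 0 0 -1"
}}

```text
clock: 6.65
tcp_pos: [0.3907, 0.3129, 0.0503]
orientation: [0.0, -0.707, 0.708, -0.0]
wrist_force: [-0.2, -0.4, -1.3]
opening: 0.0416
```

Request:
{"name": "arm_command", "arguments": {
  "increments": "0 0 0.1 0 0 0 -1;0 0 0.1 0 0 0 -1;0 0 0.1 0 0 0 -1;0 0 0 0 0 0 -1;0 0 0 0 0 0 -1"
}}

```text
clock: 7.15
tcp_pos: [0.3906, 0.3134, 0.0472]
orientation: [0.001, -0.707, 0.707, 0.0]
wrist_force: [-1.0, 0.3, 4.8]
opening: 0.0412
```

Request:
{"name": "arm_command", "arguments": {
  "increments": "0 0 0 0 0 0 1;0 0 0 0 0 0 1;0 0 0 0 0 0 1;0 0 0 0 0 0 1;0 0 0 0 0 0 1"
}}

```text
clock: 7.65
tcp_pos: [0.3904, 0.3126, 0.0466]
orientation: [-0.0, -0.707, 0.708, -0.0]
wrist_force: [-0.2, 0.8, 0.1]
opening: 0.0767
```

Request:
{"name": "arm_command", "arguments": {
  "increments": "0 0 0 0 0 0 1;0 0 -2 0 0 0 1;0 0 -4 0 0 0 1;0 0 -4 0 0 0 1;0 0 -4 0 0 0 1"
}}

```text
clock: 8.15
tcp_pos: [0.39, 0.3125, 0.1882]
orientation: [-0.0, -0.707, 0.708, 0.0]
wrist_force: [0.8, -0.7, 0.3]
opening: 0.0918
```

Request:
{"name": "arm_command", "arguments": {
  "increments": "3.93 -1.65 0 0 0 0 1;3.93 -1.65 0 0 0 0 1;3.93 -1.65 0 0 0 0 1;3.93 -1.65 0 0 0 0 1;3.93 -1.65 0 0 0 0 1"
}}

```text
clock: 8.65
tcp_pos: [0.473, 0.1144, 0.1869]
orientation: [0.0, -0.707, 0.708, -0.0]
wrist_force: [1.0, 0.2, -0.7]
opening: 0.092
```

Request:
{"name": "arm_command", "arguments": {
  "increments": "3.93 -1.65 0 0 0 0 1;3.93 -1.65 0 0 0 0 1;3.93 -1.65 0 0 0 0 1;0 0 0 0 0 0 1;0 0 0 0 0 0 1"
}}

```text
clock: 9.15
tcp_pos: [0.5219, -0.0029, 0.1865]
orientation: [-0.0, -0.706, 0.708, 0.0]
wrist_force: [-0.7, 0.7, 0.1]
opening: 0.0919
```

```bash
python3 - <<'E'
from h import *
im,d=optics.grab_frame("side");cv2.imwrite("pics/s2.png",cv2.resize(im[90:330,160:480,::-1],(800,600)))
print(status.observe()["tcp_pos"])
E
```

```text
[ 0.52162518 -0.00139239  0.18654332]
```

View pics/s2.png

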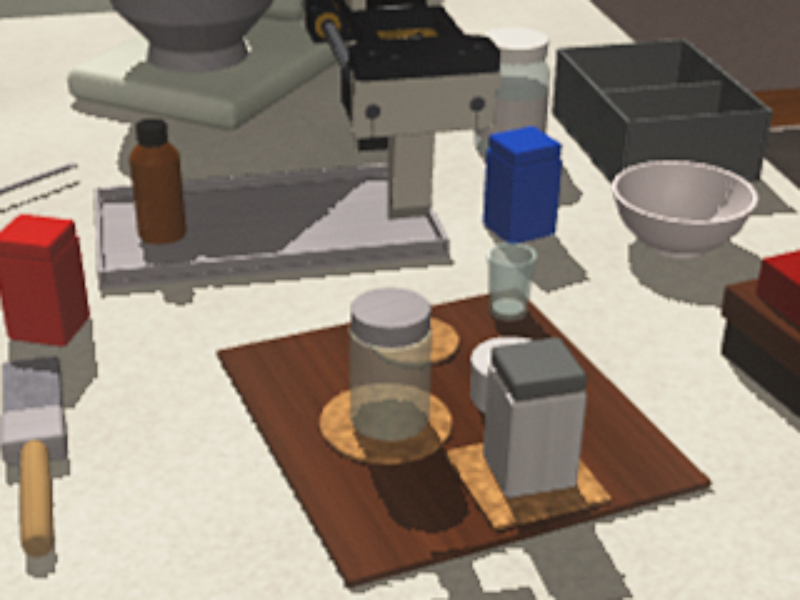

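The bottle stands upright on the tray at (158,180), and the gripper is over the jar. I'll grip the jar.

Request:
{"name": "arm_command", "arguments": {
  "increments": "0 0 2.8 0 0 0 1;0 0 4 0 0 0 1;0 0 4 0 0 0 1;0 0 3 0 0 0 1;0 0 0 0 0 0 1"
}}

```text
clock: 9.7
tcp_pos: [0.5187, -0.0002, 0.0455]
orientation: [0.002, 0.708, -0.707, -0.003]
wrist_force: [-1.9, 0.7, -1.1]
opening: 0.0919
```

Request:
{"name": "arm_command", "arguments": {
  "increments": "0 0 0 0 0 0 1;0 0 0 0 0 0 -1;0 0 0 0 0 0 -1;0 0 0 0 0 0 -1;0 0 0 0 0 0 -1",
  "newtons": 25
}}

```text
clock: 10.2
tcp_pos: [0.5224, -0.0019, 0.0495]
orientation: [0.0, -0.707, 0.708, -0.0]
wrist_force: [0.4, 0.7, 0.8]
opening: 0.0645
```

Request:
{"name": "arm_command", "arguments": {
  "increments": "0 0 0 0 0 0 -1;0 0 0 0 0 0 -1;0 0 0 0 0 0 -1;0 0 0 0 0 0 -1;0 0 0 0 0 0 -1"
}}

```text
clock: 10.7
tcp_pos: [0.5223, -0.0015, 0.0491]
orientation: [0.0, -0.707, 0.707, -0.0]
wrist_force: [-0.9, 1.8, 5.2]
opening: 0.0534
```

Request:
{"name": "arm_command", "arguments": {
  "increments": "0 0 0 0 0 0 -1;0 0 -2 0 0 0 -1;0 0 -3.5 0 0 0 -1;0 0 -4 0 0 0 -1;0 0 -2.5 0 0 0 -1"
}}

```text
clock: 11.2
tcp_pos: [0.5222, -0.002, 0.1708]
orientation: [0.0, -0.707, 0.708, -0.0]
wrist_force: [0.3, 0.6, -2.2]
opening: 0.0536
```

Request:
{"name": "arm_command", "arguments": {
  "increments": "-2.5 0.2 0 0 0 0 -1;-3.5 0.5 0 0 0 0 -1;-3.8 0.5 0 0 0 0 -1;-3.8 0.5 0 0 0 0 -1;-3.8 0.5 0 0 0 0 -1"
}}

```text
clock: 11.7
tcp_pos: [0.4993, 0.173, 0.1682]
orientation: [-0.001, -0.706, 0.708, 0.0]
wrist_force: [0.3, 0.3, -2.6]
opening: 0.0531
```

Request:
{"name": "arm_command", "arguments": {
  "increments": "-3.8 0.5 0 0 0 0 -1;-3.8 0.5 0 0 0 0 -1;-3.5 0.5 0 0 0 0 -1;-2.5 0.5 0 0 0 0 -1;0 0 0 0 0 0 -1"
}}

```text
clock: 12.2
tcp_pos: [0.4781, 0.3126, 0.1681]
orientation: [0.0, 0.709, -0.705, -0.001]
wrist_force: [-0.7, -0.1, -1.9]
opening: 0.0531
```

Request:
{"name": "arm_command", "arguments": {
  "increments": "0 0 2.5 0 0 0 -1;0 0 3.5 0 0 0 -1;0 0 3.5 0 0 0 -1;0 0 2.3 0 0 0 -1;0 0 0 0 0 0 -1"
}}

```text
clock: 12.7
tcp_pos: [0.4783, 0.3053, 0.0472]
orientation: [-0.004, -0.706, 0.708, 0.0]
wrist_force: [0.2, -0.4, -3.2]
opening: 0.0531
```

Request:
{"name": "arm_command", "arguments": {
  "increments": "0 0 0.2 0 0 0 -1;0 0 0.2 0 0 0 -1;0 0 0 0 0 0 -1;0 0 0 0 0 0 -1;0 0 0 0 0 0 -1"
}}

```text
clock: 13.2
tcp_pos: [0.4807, 0.3084, 0.0474]
orientation: [0.001, -0.707, 0.708, -0.0]
wrist_force: [1.5, -0.8, -3.2]
opening: 0.0538
```

Request:
{"name": "arm_command", "arguments": {
  "increments": "0 0 0.1 0 0 0 -1;0 0 0.1 0 0 0 -1;0 0 0.1 0 0 0 -1;0 0 0 0 0 0 -1;0 0 0 0 0 0 -1"
}}

```text
clock: 13.7
tcp_pos: [0.4804, 0.3082, 0.0441]
orientation: [0.0, -0.707, 0.708, -0.0]
wrist_force: [-1.8, -1.2, 4.3]
opening: 0.0535
```

Request:
{"name": "arm_command", "arguments": {
  "increments": "0 0 0 0 0 0 1;0 0 0 0 0 0 1;0 0 0 0 0 0 1;0 0 0 0 0 0 1;0 0 0 0 0 0 1"
}}

```text
clock: 14.2
tcp_pos: [0.4804, 0.3082, 0.0437]
orientation: [-0.0, -0.707, 0.708, -0.0]
wrist_force: [-0.0, -0.4, -0.3]
opening: 0.0888
```

Request:
{"name": "arm_command", "arguments": {
  "increments": "0 0 0 0 0 0 1;0 0 -2 0 0 0 1;0 0 -4 0 0 0 1;0 0 -4 0 0 0 1;0 0 -4 0 0 0 1"
}}

```text
clock: 14.7
tcp_pos: [0.4801, 0.308, 0.1852]
orientation: [-0.0, -0.707, 0.708, 0.0]
wrist_force: [0.8, 0.9, 0.3]
opening: 0.092
```

Request:
{"name": "arm_command", "arguments": {
  "increments": "4.25 -1.29 0 0 0 0 1;4.25 -1.29 0 0 0 0 1;4.25 -1.29 0 0 0 0 1;4.25 -1.29 0 0 0 0 1;4.25 -1.29 0 0 0 0 1"
}}

```text
clock: 15.2
tcp_pos: [0.5448, 0.0939, 0.1839]
orientation: [0.0, -0.707, 0.707, -0.0]
wrist_force: [-0.1, 0.2, 0.1]
opening: 0.0918
```

Request:
{"name": "arm_command", "arguments": {
  "increments": "4.25 -1.29 0 0 0 0 1;4.25 -1.29 0 0 0 0 1;4.25 -1.29 0 0 0 0 1;4.25 -1.29 0 0 0 0 1;0 0 0 0 0 0 1"
}}

```text
clock: 15.7
tcp_pos: [0.5967, -0.083, 0.1835]
orientation: [-0.001, -0.703, 0.711, -0.002]
wrist_force: [-0.1, 0.2, -0.1]
opening: 0.0919
```

Request:
{"name": "arm_command", "arguments": {
  "increments": "0 0 2.8 0 0 0 1;0 0 2.8 0 0 0 1;0 0 0 0 0 0 1;0 0 0 0 0 0 1;0 0 0 0 0 0 1"
}}

```text
clock: 16.2
tcp_pos: [0.5969, -0.0743, 0.1292]
orientation: [0.001, -0.707, 0.708, -0.001]
wrist_force: [0.2, -0.1, 0.4]
opening: 0.0919
```

```bash
python3 - <<'E'
from h import *
im,d=optics.grab_frame("side");cv2.imwrite("pics/s3.png",cv2.resize(im[90:330,160:480,::-1],(800,600)))
print(status.observe()["tcp_pos"])
E
```

```text
[ 0.59700798 -0.07431938  0.12934722]
```

View pics/s3.png

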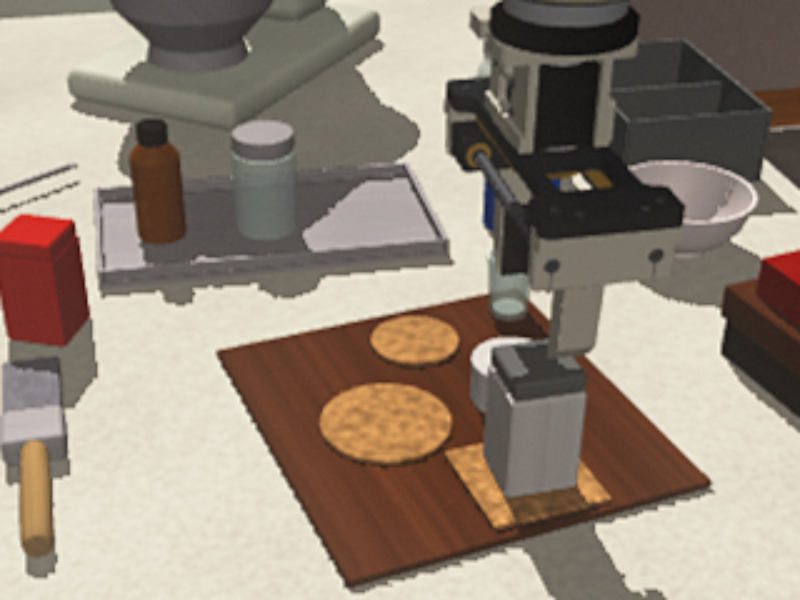

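The jar and bottle are upright on the tray, and the gripper is above the canister. I'll grip it.

Request:
{"name": "arm_command", "arguments": {
  "increments": "0 0 2.5 0 0 0 1;0 0 3 0 0 0 1;0 0 2.5 0 0 0 1;0 0 0 0 0 0 1;0 0 0 0 0 0 1"
}}

```text
clock: 16.75
tcp_pos: [0.5966, -0.0744, 0.0489]
orientation: [0.0, -0.707, 0.707, -0.0]
wrist_force: [0.2, 0.3, 0.1]
opening: 0.0918
```

Request:
{"name": "arm_command", "arguments": {
  "increments": "0 0 0 0 0 0 -1;0 0 0 0 0 0 -1;0 0 0 0 0 0 -1;0 0 0 0 0 0 -1;0 0 0 0 0 0 -1"
}}

```text
clock: 17.25
tcp_pos: [0.5961, -0.0745, 0.048]
orientation: [0.0, -0.707, 0.708, -0.0]
wrist_force: [0.3, 0.1, 1.0]
opening: 0.0564
```

Request:
{"name": "arm_command", "arguments": {
  "increments": "0 0 0 0 0 0 -1;0 0 0 0 0 0 -1;0 0 0 0 0 0 -1;0 0 0 0 0 0 -1;0 0 0 0 0 0 -1"
}}

```text
clock: 17.75
tcp_pos: [0.596, -0.0744, 0.0478]
orientation: [0.0, -0.707, 0.708, -0.0]
wrist_force: [0.2, 0.4, 3.7]
opening: 0.0485
```

Request:
{"name": "arm_command", "arguments": {
  "increments": "0 0 0 0 0 0 -1;0 0 -2 0 0 0 -1;0 0 -3.5 0 0 0 -1;0 0 -4 0 0 0 -1;0 0 -2.5 0 0 0 -1"
}}

```text
clock: 18.25
tcp_pos: [0.5966, -0.0746, 0.1701]
orientation: [0.001, -0.707, 0.708, -0.001]
wrist_force: [0.2, -0.0, -1.6]
opening: 0.0485
```

Request:
{"name": "arm_command", "arguments": {
  "increments": "-2.5 0.2 0 0 0 0 -1;-3.5 0.2 0 0 0 0 -1;-4 0.3 0 0 0 0 -1;-4 0.3 0 0 0 0 -1;-4 0.3 0 0 0 0 -1"
}}

```text
clock: 18.75
tcp_pos: [0.5826, 0.1067, 0.1673]
orientation: [-0.0, -0.706, 0.708, 0.0]
wrist_force: [0.6, -0.2, -1.7]
opening: 0.0482
```

Request:
{"name": "arm_command", "arguments": {
  "increments": "-4 0.3 0 0 0 0 -1;-4 0.3 0 0 0 0 -1;-4 0.3 0 0 0 0 -1;-4 0.2 0 0 0 0 -1;-3.2 0.1 0 0 0 0 -1"
}}

```text
clock: 19.25
tcp_pos: [0.5704, 0.3001, 0.1671]
orientation: [0.0, 0.707, -0.707, -0.0]
wrist_force: [0.5, -0.5, -2.0]
opening: 0.0483
```

Request:
{"name": "arm_command", "arguments": {
  "increments": "-1.5 0.1 0 0 0 0 -1;0 0 0 0 0 0 -1;0 0 2.5 0 0 0 -1;0 0 3.5 0 0 0 -1;0 0 3.5 0 0 0 -1"
}}

```text
clock: 19.75
tcp_pos: [0.5715, 0.3099, 0.072]
orientation: [0.0, -0.706, 0.708, -0.001]
wrist_force: [0.8, -0.0, -2.1]
opening: 0.0483
```

Request:
{"name": "arm_command", "arguments": {
  "increments": "0 0 2.2 0 0 0 -1;0 0 0 0 0 0 -1;0 0 0.2 0 0 0 -1;0 0 0 0 0 0 -1;0 0 0 0 0 0 -1"
}}

```text
clock: 20.25
tcp_pos: [0.5715, 0.3127, 0.0504]
orientation: [0.001, -0.706, 0.708, -0.0]
wrist_force: [0.5, -0.8, -2.3]
opening: 0.0485
```

Request:
{"name": "arm_command", "arguments": {
  "increments": "0 0 0.3 0 0 0 -1;0 0 0.1 0 0 0 -1;0 0 0.1 0 0 0 -1;0 0 0 0 0 0 -1;0 0 0 0 0 0 -1"
}}

```text
clock: 20.75
tcp_pos: [0.5704, 0.3126, 0.0437]
orientation: [-0.0, -0.707, 0.708, -0.0]
wrist_force: [0.8, -0.2, -1.5]
opening: 0.0481
```

Request:
{"name": "arm_command", "arguments": {
  "increments": "0 0 0.1 0 0 0 -1;0 0 0.1 0 0 0 -1;0 0 0 0 0 0 -1;0 0 0 0 0 0 -1;0 0 0 0 0 0 -1"
}}

```text
clock: 21.25
tcp_pos: [0.5706, 0.3127, 0.0428]
orientation: [0.0, -0.707, 0.708, -0.0]
wrist_force: [-3.6, -2.3, 9.0]
opening: 0.0483
```

Request:
{"name": "arm_command", "arguments": {
  "increments": "0 0 0 0 0 0 1;0 0 0 0 0 0 1;0 0 0 0 0 0 1;0 0 0 0 0 0 1;0 0 0 0 0 0 1"
}}

```text
clock: 21.75
tcp_pos: [0.5705, 0.3126, 0.0416]
orientation: [-0.0, -0.707, 0.708, 0.0]
wrist_force: [-0.3, -0.1, -0.5]
opening: 0.0838
```

Request:
{"name": "arm_command", "arguments": {
  "increments": "0 0 0 0 0 0 1;0 0 -2 0 0 0 1;0 0 -4 0 0 0 1;0 0 -4 0 0 0 1;0 0 -4 0 0 0 1"
}}

```text
clock: 22.25
tcp_pos: [0.5703, 0.3125, 0.1831]
orientation: [-0.0, -0.707, 0.708, 0.0]
wrist_force: [0.5, 0.6, 0.3]
opening: 0.0919
```

```bash
python3 - <<'E'
from h import *
f0=np.load("pics/top0.npz")
im,d=optics.grab_frame("top");np.savez("pics/top1.npz",im=im,d=d);cv2.imwrite("pics/t4.png",im[:,:,::-1])
h=cv2.cvtColor(im,cv2.COLOR_RGB2HSV);P=cloud("top",d);z=P[...,2]
roi=np.zeros((480,640),bool);roi[130:310,230:425]=1
cork=roi&(h[...,2]>95)&(h[...,1]>90)&(h[...,0]<20)
def rep(nm,mask,zt,minA=100):
    for k in blobs(mask,minA):
        c=(ray("top",k[:,0,:],zt)[:,:2]*1000).astype(np.float32)
        (e,r)=cv2.minEnclosingCircle(c); rc=cv2.minAreaRect(c)
        print(nm,"circ",np.round(e,1),round(r,1),"rect",np.round(rc[0],1),np.round(rc[1],1),round(rc[2],1))
rep("cork",cork,.01); rep("tin",roi&(z>.03)&(z<.046),.038)
im,d=optics.grab_frame("side");np.savez("pics/side1.npz",im=im,d=d)
E
```

```text
cork circ [ 5.204e+02 -1.000e-01] 45.0 rect [5.134e+02 1.000e-01] [88.9 71.2] 87.7
cork circ [547.3  95.2] 27.4 rect [541.9  94.3] [21.2 54.8] 10.2
tin circ [611.7  15.2] 29.0 rect [611.7  15.1] [54.5 57.6] 89.5
```

View pics/t4.png

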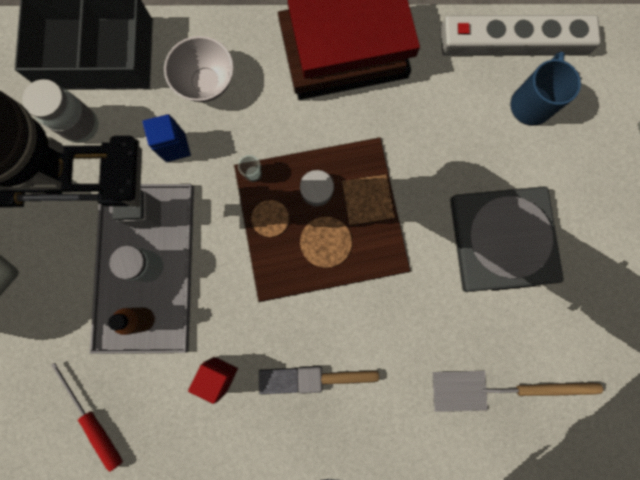

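The tin hasn't moved and all three containers are upright on the tray. I'll refine the coaster and pan centres using colour ratio, which shadows affect less.

```bash
python3 - <<'E'
from h import *
im=np.load("pics/top1.npz")["im"].astype(float)
im=cv2.GaussianBlur(im,(3,3),0);r,g,b=im[...,0],im[...,1],im[...,2]
q=g/(r+1)
for n,(u,v) in dict(board=(280,270),boardsh=(345,165),corkbig=(325,242),corksq=(370,200),corksqsh=(385,190),small=(270,225),smallsh=(262,213)).items(): print(n,q[v,u].round(2),im[v,u].round())
def rep(cam,nm,mask,zt,minA=100):
    for k in blobs(mask,minA):
        c=(ray(cam,k[:,0,:],zt)[:,:2]*1000).astype(np.float32)
        (e,R)=cv2.minEnclosingCircle(c); rc=cv2.minAreaRect(c)
        print(nm,"circ",np.round(e,1),round(R,1),"rect",np.round(rc[0],1),np.round(rc[1],1),round(rc[2],1))
for nm,(u0,u1,v0,v1) in dict(small=(246,295,192,245),big=(296,356,212,272),sq=(338,400,170,228)).items():
    m=np.zeros((480,640),np.uint8); s=np.s_[v0:v1,u0:u1]
    m[s]=((q[s]>.57)&(g[s]<170)&(r[s]>30)&(r[s]-b[s]>12)); m=cv2.morphologyEx(m,cv2.MORPH_OPEN,np.ones((3,3)))
    rep("top",nm,m,.01,150)
f=np.load("pics/side0.npz");P=cloud("side",f["d"]);z=P[...,2];m=np.zeros((480,640),bool);m[330:460,290:460]=1
for t in(.032,.034): rep("side","pan%.3f"%t,m&(z>t)&(f["im"].max(-1)>100),.04,1000)
E
```

```text
board 0.53 [55. 30. 19.]
boardsh 0.53 [53. 29. 18.]
corkbig 0.71 [135.  96.  63.]
corksq 0.7 [64. 45. 29.]
corksqsh 0.69 [69. 48. 30.]
small 0.71 [115.  82.  52.]
smallsh 0.69 [70. 49. 31.]
small circ [563.   96.5] 35.7 rect [562.6  97.1] [68.  69.3] 89.9
big circ [530.8  -8.9] 60.4 rect [523.8  -3.1] [97.9 98.4] 89.3
sq circ [596.9 -77.5] 75.0 rect [597.5 -77.4] [ 88.8 125.6] 9.5
pan0.032 circ [ 521.7 -313. ] 70.4 rect [ 521.8 -313.9] [137.8 138.2] 38.9
pan0.034 circ [ 521.7 -313. ] 70.4 rect [ 521.8 -313.9] [137.8 138.2] 38.9
```

Request:
{"name": "arm_command", "arguments": {
  "increments": "4.28 -0.6 0 0 0 0 1;4.28 -0.6 0 0 0 0 1;4.28 -0.6 0 0 0 0 1;4.28 -0.6 0 0 0 0 1;4.28 -0.6 0 0 0 0 1"
}}

```text
clock: 22.85
tcp_pos: [0.6001, 0.0968, 0.1814]
orientation: [-0.0, -0.707, 0.708, -0.0]
wrist_force: [1.1, 0.2, -0.5]
opening: 0.0917
```

Request:
{"name": "arm_command", "arguments": {
  "increments": "4.28 -0.6 0 0 0 0 0.74;4.28 -0.6 0 0 0 0 0.74;0 0 0 0 0 0 0.74;0 0 3 0 0 0 0.74;0 0 3 0 0 0 0.74"
}}

```text
clock: 23.35
tcp_pos: [0.6128, 0.0126, 0.1215]
orientation: [0.001, -0.706, 0.708, -0.001]
wrist_force: [-0.5, -0.1, -1.1]
opening: 0.0796
```

Request:
{"name": "arm_command", "arguments": {
  "increments": "0 0 3 0 0 0 0.74;0 0 2 0 0 0 0.74;0 0 2 0 0 0 0.74;0 0 0 0 0 0 0.74;0 0 0 0 0 0 0.74"
}}

```text
clock: 23.85
tcp_pos: [0.6119, 0.0131, 0.0517]
orientation: [-0.0, -0.707, 0.708, 0.0]
wrist_force: [0.4, 0.2, 0.0]
opening: 0.0801
```

```bash
python3 - <<'E'
from h import *
im,d=optics.grab_frame("side");cv2.imwrite("pics/s5.png",cv2.resize(im[150:330,240:480,::-1],(800,600)))
print(status.observe()["tcp_pos"])
im=np.load("pics/top1.npz")["im"].astype(float)
im=cv2.GaussianBlur(im,(3,3),0);r,g,b=im[...,0],im[...,1],im[...,2];q=g/(r+1)
for nm,(u0,u1,v0,v1) in dict(small=(246,295,192,245),big=(296,356,212,272),sq=(338,396,170,225)).items():
    m=np.zeros((480,640),np.uint8); s=np.s_[v0:v1,u0:u1]
    m[s]=((q[s]>.62)&(q[s]<.8)&(r[s]-b[s]>12)); m=cv2.morphologyEx(m,cv2.MORPH_OPEN,np.ones((5,5)))
    for k in blobs(m,150):
        c=(ray("top",k[:,0,:],.01)[:,:2]*1000).astype(np.float32);e,R=cv2.minEnclosingCircle(c);rc=cv2.minAreaRect(c)
        print(nm,np.round(e,1),round(R,1),np.round(rc[0],1),np.round(rc[1],1),round(rc[2],1))
E
```

```text
[0.61255235 0.01313964 0.05246243]
small [563.2  96.7] 34.2 [562.6  97.1] [64.6 65.8] 89.9
big [520.8  -0.6] 46.5 [ 5.211e+02 -3.000e-01] [88.8 89.4] 89.3
sq [595.9 -77.2] 57.1 [595.8 -77. ] [83.  85.3] 8.5
```

View pics/s5.png

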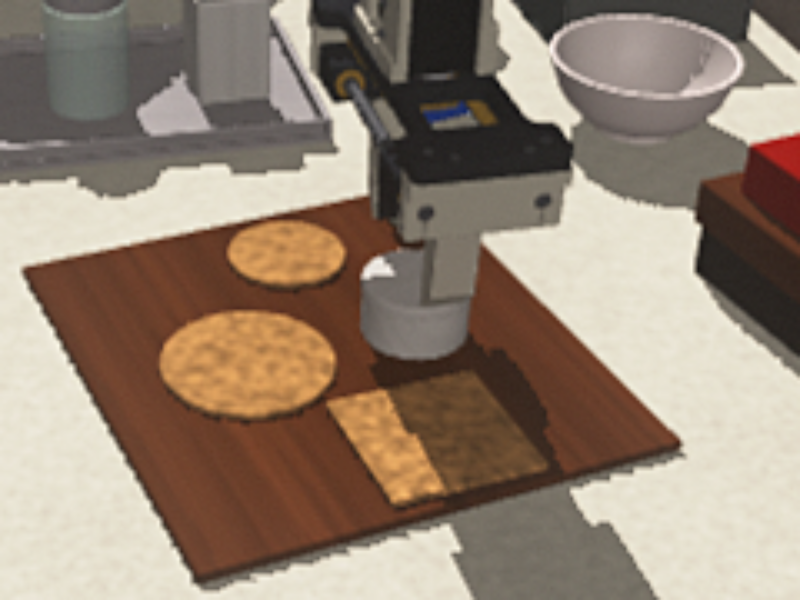

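```bash
python3 - <<'E'
from h import *
p=proj("side",[[.612,.013,.038],[.6125,-.027,.0525],[.6125,-.046,.0525],[.612,.013,.006]])
print((p-[240,150])*[800/240,600/180])
E
```

```text
[[414.72459722 278.21855826]
 [441.26451945 296.75319885]
 [453.24950249 318.22403764]
 [410.94605703 329.7126288 ]]
```

The projection agrees: the tin is predicted at crop (415,278), and the finger is where it should be. I'll descend and grip the tin.

Request:
{"name": "arm_command", "arguments": {
  "increments": "0 0 1.5 0 0 0 0.74;0 0 1.5 0 0 0 0.74;0 0 0.8 0 0 0 0.74;0 0 0 0 0 0 0.74;0 0 0 0 0 0 0.74"
}}

```text
clock: 24.4
tcp_pos: [0.6119, 0.0129, 0.0134]
orientation: [-0.0, -0.707, 0.708, 0.0]
wrist_force: [0.2, 0.1, 0.3]
opening: 0.0798
```

Request:
{"name": "arm_command", "arguments": {
  "increments": "0 0 0 0 0 0 -1;0 0 0 0 0 0 -1;0 0 0 0 0 0 -1;0 0 0 0 0 0 -1;0 0 0 0 0 0 -1",
  "newtons": 20
}}

```text
clock: 24.9
tcp_pos: [0.6124, 0.013, 0.0141]
orientation: [0.0, -0.707, 0.708, -0.0]
wrist_force: [-1.4, 0.4, 3.3]
opening: 0.0561
```

Request:
{"name": "arm_command", "arguments": {
  "increments": "0 0 0 0 0 0 -1;0 0 0 0 0 0 -1;0 0 0 0 0 0 -1;0 0 -1 0 0 0 -1;0 0 -1 0 0 0 -1"
}}

```text
clock: 25.4
tcp_pos: [0.6116, 0.0127, 0.0339]
orientation: [-0.001, -0.707, 0.708, 0.0]
wrist_force: [-0.6, -0.6, -2.5]
opening: 0.0564
```

Request:
{"name": "arm_command", "arguments": {
  "increments": "0 0 -2.5 0 0 0 -1;0 0 -3 0 0 0 -1;0 0 -2 0 0 0 -1;2 0.5 0 0 0 0 -1;3.5 1 0 0 0 0 -1"
}}

```text
clock: 25.9
tcp_pos: [0.5982, -0.0393, 0.1105]
orientation: [-0.002, 0.708, -0.706, 0.001]
wrist_force: [0.5, -1.9, -1.7]
opening: 0.0563
```

Request:
{"name": "arm_command", "arguments": {
  "increments": "4 1.1 0 0 0 0 -1;4 1.1 0 0 0 0 -1;4 1.1 0 0 0 0 -1;4 1.1 0 0 0 0 -1;4 1.1 0 0 0 0 -1"
}}

```text
clock: 26.4
tcp_pos: [0.5411, -0.2437, 0.1096]
orientation: [0.0, -0.707, 0.708, -0.0]
wrist_force: [0.9, -0.0, -1.8]
opening: 0.0562
```

Request:
{"name": "arm_command", "arguments": {
  "increments": "3.5 1 0 0 0 0 -1;2.5 0.6 0 0 0 0 -1;1.1 0.4 0 0 0 0 -1;0 0 0 0 0 0 -1;0 0 0 0 0 0 -1"
}}

```text
clock: 26.9
tcp_pos: [0.5223, -0.3112, 0.1089]
orientation: [-0.001, 0.707, -0.707, -0.0]
wrist_force: [0.3, 0.8, -0.7]
opening: 0.0564
```

Request:
{"name": "arm_command", "arguments": {
  "increments": "0.2 0 1.5 0 0 0 -1;0 0 2.2 0 0 0 -1;0 0 1.5 0 0 0 -1;0 0 0.4 0 0 0 -1;0 0 0 0 0 0 -1"
}}

```text
clock: 27.4
tcp_pos: [0.5214, -0.314, 0.0517]
orientation: [-0.0, -0.707, 0.707, 0.001]
wrist_force: [0.1, -0.1, -1.3]
opening: 0.0567
```

Request:
{"name": "arm_command", "arguments": {
  "increments": "0 0 0.2 0 0 0 -1;0 0 0.1 0 0 0 -1;0 0 0 0 0 0 -1;0 0 0 0 0 0 -1;0 0 0 0 0 0 -1"
}}

```text
clock: 27.9
tcp_pos: [0.5218, -0.3151, 0.0501]
orientation: [0.0, -0.707, 0.708, -0.0]
wrist_force: [0.2, 0.1, -2.0]
opening: 0.056
```

Request:
{"name": "arm_command", "arguments": {
  "increments": "0 0 0.1 0 0 0 -1;0 0 0.1 0 0 0 -1;0 0 0.1 0 0 0 -1;0 0 0 0 0 0 -1;0 0 0 0 0 0 -1"
}}

```text
clock: 28.4
tcp_pos: [0.5218, -0.3151, 0.048]
orientation: [0.0, -0.707, 0.708, -0.0]
wrist_force: [-4.2, 1.9, 13.4]
opening: 0.0567
```

Request:
{"name": "arm_command", "arguments": {
  "increments": "0 0 0 0 0 0 1;0 0 0 0 0 0 1;0 0 0 0 0 0 1;0 0 0 0 0 0 1;0 0 0 0 0 0 1"
}}

```text
clock: 28.9
tcp_pos: [0.5216, -0.315, 0.0466]
orientation: [-0.0, -0.707, 0.708, 0.0]
wrist_force: [0.1, 0.4, 0.7]
opening: 0.0902
```

Request:
{"name": "arm_command", "arguments": {
  "increments": "0 0 0 0 0 0 1;0 0 -2 0 0 0 1;0 0 -4 0 0 0 1;0 0 -4 0 0 0 1;0 0 -4 0 0 0 1"
}}

```text
clock: 29.4
tcp_pos: [0.5214, -0.3148, 0.1881]
orientation: [-0.0, -0.707, 0.708, 0.0]
wrist_force: [0.7, -0.8, -1.5]
opening: 0.0917
```

Request:
{"name": "arm_command", "arguments": {
  "increments": "-4.49 -0.35 0 0 0 0 1;-4.49 -0.35 0 0 0 0 1;-4.49 -0.35 0 0 0 0 1;-4.49 -0.35 0 0 0 0 1;-4.49 -0.35 0 0 0 0 1"
}}

```text
clock: 29.9
tcp_pos: [0.5393, -0.0888, 0.1869]
orientation: [0.0, -0.707, 0.708, -0.0]
wrist_force: [0.3, -0.1, 0.5]
opening: 0.0917
```

Request:
{"name": "arm_command", "arguments": {
  "increments": "-4.49 -0.35 0 0 0 0 1;-4.49 -0.35 0 0 0 0 1;-4.49 -0.35 0 0 0 0 1;-4.49 -0.35 0 0 0 0 1;-4.49 -0.35 0 0 0 0 1"
}}

```text
clock: 30.4
tcp_pos: [0.5571, 0.1357, 0.1868]
orientation: [0.0, -0.707, 0.708, -0.0]
wrist_force: [0.8, 0.9, 0.3]
opening: 0.0916
```

Request:
{"name": "arm_command", "arguments": {
  "increments": "-4.49 -0.35 0 0 0 0 1;-4.49 -0.35 0 0 0 0 1;-4.49 -0.35 0 0 0 0 1;-4.49 -0.35 0 0 0 0 1;0 0 0 0 0 0 1"
}}

```text
clock: 30.9
tcp_pos: [0.5691, 0.322, 0.1864]
orientation: [-0.001, 0.71, -0.704, -0.002]
wrist_force: [-0.8, -0.0, -0.1]
opening: 0.0916
```

```bash
python3 - <<'E'
from h import *
im,d=optics.grab_frame("top");P=cloud("top",d);z=P[...,2];print(status.observe()["tcp_pos"],status.observe()["clock"])
m=np.zeros((480,640),bool);m[180:300,440:575]=1
for t,zz in((.056,.072),(.030,.04)):
  for k in blobs(m&(z>t),300):
    c=(ray("top",k[:,0,:],zz)[:,:2]*1000).astype(np.float32);e,R=cv2.minEnclosingCircle(c);print(t,np.round(e,1),round(R,1))
cv2.imwrite("pics/t6.png",im[:,:,::-1])
im,d=optics.grab_frame("side");P=cloud("side",d);z=P[...,2]
m=np.zeros((480,640),bool);m[300:460,290:470]=1
for k in blobs(m&(z>.066),100):
    c=(ray("side",k[:,0,:],.072)[:,:2]*1000).astype(np.float32);e,R=cv2.minEnclosingCircle(c);print("side",np.round(e,1),round(R,1))
cv2.imwrite("pics/s6.png",im[:,:,::-1])
E
```

```text
[0.5699974  0.31785539 0.18622701] 30.95
0.056 [ 521.9 -311.1] 31.2
0.03 [ 522.8 -311.3] 70.4
side [ 521.1 -318.7] 30.5
```

View pics/s6.png

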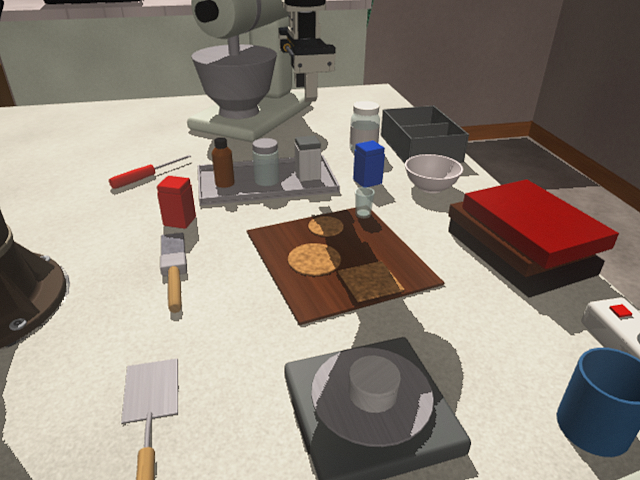

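The tin sits in the middle of the pan: tin at (521.9,−311.1) and pan at (522.8,−311.3) in the same camera. All three containers are upright on the tray, so I'll start returning them, canister first.

Request:
{"name": "arm_command", "arguments": {
  "increments": "0 0 0 0 0 0 1;0 0 3 0 0 0 1;0 0 4 0 0 0 1;0 0 4 0 0 0 1;0 0 3.2 0 0 0 1"
}}

```text
clock: 31.5
tcp_pos: [0.5716, 0.3107, 0.0429]
orientation: [-0.001, -0.706, 0.709, -0.0]
wrist_force: [-0.1, -0.1, 0.6]
opening: 0.0922
```

Request:
{"name": "arm_command", "arguments": {
  "increments": "0 0 0 0 0 0 1;0 0 0 0 0 0 1;0 0 0 0 0 0 -1;0 0 0 0 0 0 -1;0 0 0 0 0 0 -1",
  "newtons": 25
}}

```text
clock: 32.0
tcp_pos: [0.5723, 0.314, 0.0464]
orientation: [0.001, -0.707, 0.708, -0.0]
wrist_force: [0.2, -0.7, -0.7]
opening: 0.0728
```

Request:
{"name": "arm_command", "arguments": {
  "increments": "0 0 0 0 0 0 -1;0 0 0 0 0 0 -1;0 0 0 0 0 0 -1;0 0 0 0 0 0 -1;0 0 0 0 0 0 -1"
}}

```text
clock: 32.5
tcp_pos: [0.5715, 0.3135, 0.0448]
orientation: [-0.0, -0.707, 0.708, -0.0]
wrist_force: [-1.4, -0.8, 2.4]
opening: 0.0484
```

Request:
{"name": "arm_command", "arguments": {
  "increments": "0 0 -0.5 0 0 0 -1;0 0 -2 0 0 0 -1;0 0 -3.5 0 0 0 -1;0 0 -4 0 0 0 -1;0 0 -2 0 0 0 -1"
}}

```text
clock: 33.0
tcp_pos: [0.5724, 0.3145, 0.1683]
orientation: [0.002, -0.707, 0.708, -0.0]
wrist_force: [0.4, 0.2, -2.1]
opening: 0.0486
```

Request:
{"name": "arm_command", "arguments": {
  "increments": "2.5 -0.2 0 0 0 0 -1;3.5 -0.2 0 0 0 0 -1;4 -0.3 0 0 0 0 -1;4 -0.3 0 0 0 0 -1;4 -0.3 0 0 0 0 -1"
}}

```text
clock: 33.5
tcp_pos: [0.584, 0.132, 0.1648]
orientation: [-0.0, -0.707, 0.707, 0.0]
wrist_force: [0.5, -0.5, -2.0]
opening: 0.048
```

Request:
{"name": "arm_command", "arguments": {
  "increments": "4 -0.3 0 0 0 0 -1;4 -0.3 0 0 0 0 -1;4 -0.3 0 0 0 0 -1;4 -0.2 0 0 0 0 -1;3.2 -0.1 0 0 0 0 -1"
}}

```text
clock: 34.0
tcp_pos: [0.5957, -0.0614, 0.1647]
orientation: [-0.0, -0.706, 0.708, -0.0]
wrist_force: [1.8, -0.2, -1.0]
opening: 0.0484
```

Request:
{"name": "arm_command", "arguments": {
  "increments": "2 0 0 0 0 0 -1;0 0 0 0 0 0 -1;0 0 2.5 0 0 0 -1;0 0 3.5 0 0 0 -1;0 0 3 0 0 0 -1"
}}

```text
clock: 34.5
tcp_pos: [0.5958, -0.0774, 0.0737]
orientation: [0.0, -0.707, 0.707, 0.0]
wrist_force: [0.5, 0.2, -1.6]
opening: 0.0483
```

Request:
{"name": "arm_command", "arguments": {
  "increments": "0 0 1.5 0 0 0 -1;0 0 0.5 0 0 0 -1;0 0 0 0 0 0 -1;0 0 0 0 0 0 -1;0 0 0 0 0 0 -1"
}}

```text
clock: 35.0
tcp_pos: [0.597, -0.0785, 0.0562]
orientation: [0.001, -0.707, 0.708, -0.001]
wrist_force: [0.1, -0.7, -1.5]
opening: 0.0486
```

Request:
{"name": "arm_command", "arguments": {
  "increments": "0 0 0.1 0 0 0 -1;0 0 0.1 0 0 0 -1;0 0 0 0 0 0 -1;0 0 0 0 0 0 -1;0 0 0 0 0 0 -1"
}}

```text
clock: 35.5
tcp_pos: [0.596, -0.0785, 0.0527]
orientation: [-0.0, -0.707, 0.708, 0.0]
wrist_force: [-0.4, -0.1, -2.0]
opening: 0.0486
```

Request:
{"name": "arm_command", "arguments": {
  "increments": "0 0 0.1 0 0 0 -1;0 0 0.1 0 0 0 -1;0 0 0.1 0 0 0 -1;0 0 0 0 0 0 -1;0 0 0 0 0 0 -1"
}}

```text
clock: 36.0
tcp_pos: [0.596, -0.0784, 0.0498]
orientation: [-0.0, -0.707, 0.708, -0.0]
wrist_force: [-1.5, 0.6, 1.7]
opening: 0.0483
```

Request:
{"name": "arm_command", "arguments": {
  "increments": "0 0 0 0 0 0 1;0 0 0 0 0 0 1;0 0 0 0 0 0 1;0 0 0 0 0 0 1;0 0 0 0 0 0 1"
}}

```text
clock: 36.5
tcp_pos: [0.596, -0.0785, 0.0497]
orientation: [0.0, -0.707, 0.708, -0.0]
wrist_force: [0.3, -0.4, 0.1]
opening: 0.0837
```

Request:
{"name": "arm_command", "arguments": {
  "increments": "0 0 0 0 0 0 1;0 0 -2 0 0 0 1;0 0 -4 0 0 0 1;0 0 -4 0 0 0 1;0 0 -3.5 0 0 0 1"
}}

```text
clock: 37.0
tcp_pos: [0.5961, -0.0784, 0.1867]
orientation: [0.0, -0.707, 0.708, -0.0]
wrist_force: [1.3, 0.2, -0.1]
opening: 0.0923
```

Request:
{"name": "arm_command", "arguments": {
  "increments": "-4.3 1.29 0 0 0 0 1;-4.3 1.29 0 0 0 0 1;-4.3 1.29 0 0 0 0 1;-4.3 1.29 0 0 0 0 1;-4.3 1.29 0 0 0 0 1"
}}

```text
clock: 37.5
tcp_pos: [0.531, 0.1382, 0.1849]
orientation: [0.0, -0.707, 0.708, -0.0]
wrist_force: [0.8, -0.2, 0.9]
opening: 0.0916
```

Request:
{"name": "arm_command", "arguments": {
  "increments": "-4.3 1.29 0 0 0 0 1;-4.3 1.29 0 0 0 0 1;-4.3 1.29 0 0 0 0 1;-4.3 1.25 0 0 0 0 1;0 0 0 0 0 0 1"
}}

```text
clock: 38.0
tcp_pos: [0.4771, 0.3163, 0.1851]
orientation: [-0.001, 0.71, -0.704, -0.002]
wrist_force: [-1.2, -0.3, -0.9]
opening: 0.0919
```

```bash
python3 - <<'E'
from h import *
im,d=optics.grab_frame("top");P=cloud("top",d);z=P[...,2];print(status.observe()["tcp_pos"])
cv2.imwrite("pics/t7.png",cv2.resize(im[130:310,225:425,::-1],(660,594)))
m=np.zeros((480,640),bool);m[160:230,335:410]=1
for k in blobs(m&(z>.085),100):
    c=(ray("top",k[:,0,:],.095)[:,:2]*1000).astype(np.float32);print(np.round(cv2.minAreaRect(c)[0],1))
E
```

```text
[0.47884295 0.31246724 0.18478175]
[596.6 -77.4]
```

View pics/t7.png

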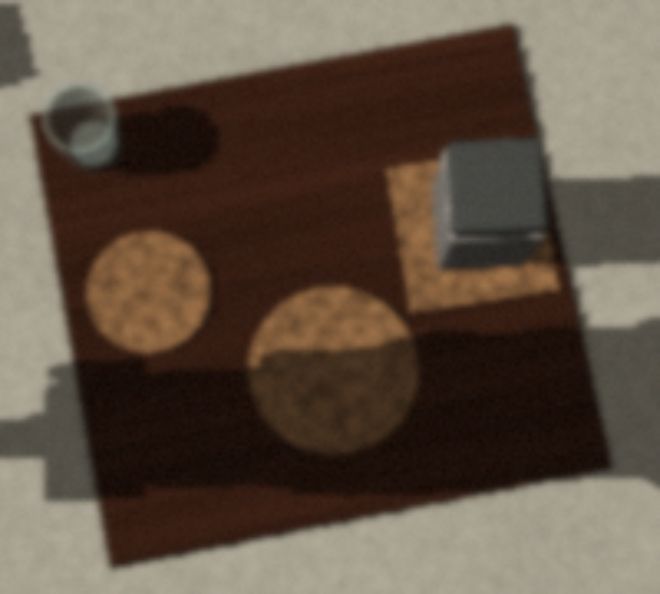

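The canister looks a few mm to the right of the coaster's centre. I'll check that in the side view.

```bash
python3 - <<'E'
from h import *
im,d=optics.grab_frame("side")
cv2.imwrite("pics/s8.png",cv2.resize(im[210:310,325:425,::-1],(600,600),interpolation=cv2.INTER_CUBIC))
imt,_=optics.grab_frame("top")
# coaster corners and canister base front corners from the crop (top view)
for c in [(388,168),(558,290),(408,310),(438,268),(532,262)]:
    print(c,(ray("top",[225+c[0]*200/660,130+c[1]*180/594],.010)[0,:2]*1000).round(1))
E
```

```text
(388, 168) [628.7 -31.8]
(558, 290) [ 561.2 -121. ]
(408, 310) [551.3 -41. ]
(438, 268) [573.8 -57.5]
(532, 262) [ 576.5 -107.6]
```

View pics/s8.png

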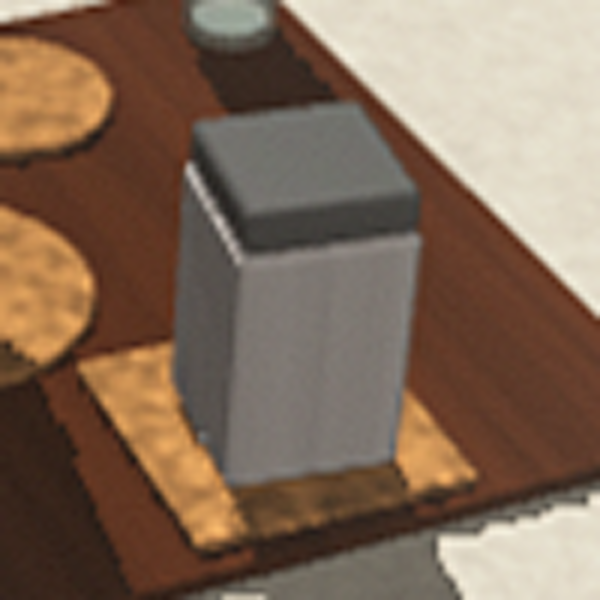

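```bash
python3 - <<'E'
from h import *
for c in [(80,370),(200,545),(480,475),(178,385),(225,482),(393,463)]:
    print(c,(ray("side",[325+c[0]/6,210+c[1]/6],.010)[0,:2]*1000).round(1))
E
```

```text
(80, 370) [551.8 -46.8]
(200, 545) [ 563.3 -123.2]
(480, 475) [ 641.9 -111. ]
(178, 385) [575.9 -58.6]
(225, 482) [ 576.6 -100.5]
(393, 463) [ 621.5 -101.8]
```

The side view puts the canister base at (598.7,−80.2) and the coaster at (596.9,−78.9), so it is centred to within a few mm. Next is the jar.

Request:
{"name": "arm_command", "arguments": {
  "increments": "0 0 0 0 0 0 1;0 0 3 0 0 0 1;0 0 4 0 0 0 1;0 0 4 0 0 0 1;0 0 3 0 0 0 1"
}}

```text
clock: 38.65
tcp_pos: [0.4811, 0.3062, 0.0427]
orientation: [-0.001, -0.706, 0.709, -0.0]
wrist_force: [0.3, 0.2, 0.7]
opening: 0.0916
```

Request:
{"name": "arm_command", "arguments": {
  "increments": "0 0 0 0 0 0 1;0 0 0 0 0 0 1;0 0 0 0 0 0 -1;0 0 0 0 0 0 -1;0 0 0 0 0 0 -1"
}}

```text
clock: 39.15
tcp_pos: [0.4816, 0.3091, 0.0461]
orientation: [0.001, -0.707, 0.708, -0.0]
wrist_force: [-0.2, -0.2, 1.0]
opening: 0.0724
```

Request:
{"name": "arm_command", "arguments": {
  "increments": "0 0 0 0 0 0 -1;0 0 0 0 0 0 -1;0 0 0 0 0 0 -1;0 0 0 0 0 0 -1;0 0 0 0 0 0 -1"
}}

```text
clock: 39.65
tcp_pos: [0.4809, 0.3086, 0.045]
orientation: [0.0, -0.707, 0.708, -0.0]
wrist_force: [-1.1, -0.7, 6.2]
opening: 0.0532
```

Request:
{"name": "arm_command", "arguments": {
  "increments": "0 0 -0.5 0 0 0 -1;0 0 -2 0 0 0 -1;0 0 -3.5 0 0 0 -1;0 0 -4 0 0 0 -1;0 0 -2 0 0 0 -1"
}}

```text
clock: 40.15
tcp_pos: [0.4814, 0.3095, 0.1678]
orientation: [0.002, -0.707, 0.707, -0.0]
wrist_force: [1.2, 0.6, -2.4]
opening: 0.0537
```

Request:
{"name": "arm_command", "arguments": {
  "increments": "2.5 -0.2 0 0 0 0 -1;3.5 -0.5 0 0 0 0 -1;3.8 -0.5 0 0 0 0 -1;3.8 -0.5 0 0 0 0 -1;3.8 -0.5 0 0 0 0 -1"
}}

```text
clock: 40.65
tcp_pos: [0.5021, 0.1331, 0.1645]
orientation: [-0.0, -0.707, 0.707, 0.0]
wrist_force: [0.6, 0.7, -3.4]
opening: 0.0529
```

Request:
{"name": "arm_command", "arguments": {
  "increments": "3.8 -0.5 0 0 0 0 -1;3.8 -0.5 0 0 0 0 -1;3.6 -0.5 0 0 0 0 -1;2.5 -0.3 0 0 0 0 -1;0 0 0 0 0 0 -1"
}}

```text
clock: 41.15
tcp_pos: [0.5201, -0.0072, 0.1643]
orientation: [-0.001, -0.704, 0.71, -0.0]
wrist_force: [0.0, 0.2, -3.1]
opening: 0.0535
```

Request:
{"name": "arm_command", "arguments": {
  "increments": "0 0 2.5 0 0 0 -1;0 0 3.5 0 0 0 -1;0 0 3 0 0 0 -1;0 0 1.5 0 0 0 -1;0 0 0 0 0 0 -1"
}}

```text
clock: 41.65
tcp_pos: [0.5183, -0.0017, 0.0576]
orientation: [-0.002, -0.707, 0.707, 0.002]
wrist_force: [0.1, 0.2, -2.5]
opening: 0.0536
```

Request:
{"name": "arm_command", "arguments": {
  "increments": "0 0 0.4 0 0 0 -1;0 0 0.1 0 0 0 -1;0 0 0 0 0 0 -1;0 0 0 0 0 0 -1;0 0 0 0 0 0 -1"
}}

```text
clock: 42.15
tcp_pos: [0.5207, -0.0024, 0.0552]
orientation: [0.0, -0.707, 0.708, -0.0]
wrist_force: [0.1, 0.1, -3.2]
opening: 0.0533
```

Request:
{"name": "arm_command", "arguments": {
  "increments": "0 0 0.2 0 0 0 -1;0 0 0.1 0 0 0 -1;0 0 0 0 0 0 -1;0 0 0 0 0 0 -1;0 0 0 0 0 0 -1"
}}

```text
clock: 42.65
tcp_pos: [0.5204, -0.0024, 0.0517]
orientation: [-0.0, -0.707, 0.708, 0.0]
wrist_force: [-0.1, 0.3, -2.5]
opening: 0.0535
```

Request:
{"name": "arm_command", "arguments": {
  "increments": "0 0 0.1 0 0 0 -1;0 0 0.1 0 0 0 -1;0 0 0 0 0 0 -1;0 0 0 0 0 0 -1;0 0 0 0 0 0 -1"
}}

```text
clock: 43.15
tcp_pos: [0.5205, -0.0024, 0.05]
orientation: [0.0, -0.707, 0.708, -0.0]
wrist_force: [-2.3, -0.4, 4.3]
opening: 0.0537
```

Request:
{"name": "arm_command", "arguments": {
  "increments": "0 0 0 0 0 0 1;0 0 0 0 0 0 1;0 0 0 0 0 0 1;0 0 0 0 0 0 1;0 0 0 0 0 0 1"
}}

```text
clock: 43.65
tcp_pos: [0.5204, -0.0024, 0.0497]
orientation: [-0.0, -0.707, 0.708, 0.0]
wrist_force: [-0.2, -0.2, -1.0]
opening: 0.0887
```

Request:
{"name": "arm_command", "arguments": {
  "increments": "0 0 0 0 0 0 1;0 0 -2 0 0 0 1;0 0 -4 0 0 0 1;0 0 -4 0 0 0 1;0 0 -3.5 0 0 0 1"
}}

```text
clock: 44.15
tcp_pos: [0.5204, -0.0023, 0.1866]
orientation: [0.0, -0.707, 0.708, -0.0]
wrist_force: [0.9, 0.8, -0.2]
opening: 0.0919
```

Request:
{"name": "arm_command", "arguments": {
  "increments": "-3.95 1.62 0 0 0 0 1;-3.95 1.62 0 0 0 0 1;-3.95 1.62 0 0 0 0 1;-3.95 1.62 0 0 0 0 1;-3.95 1.62 0 0 0 0 1"
}}

```text
clock: 44.65
tcp_pos: [0.4388, 0.1966, 0.1849]
orientation: [0.0, -0.707, 0.708, -0.0]
wrist_force: [0.9, -0.6, -0.0]
opening: 0.0915
```

Request:
{"name": "arm_command", "arguments": {
  "increments": "-3.95 1.62 0 0 0 0 1;-3.95 1.62 0 0 0 0 1;-3.95 1.62 0 0 0 0 1;0 0 0 0 0 0 1;0 0 0 0 0 0 1"
}}

```text
clock: 45.15
tcp_pos: [0.3905, 0.3146, 0.1846]
orientation: [0.0, 0.708, -0.707, -0.0]
wrist_force: [-0.1, -1.1, -0.1]
opening: 0.0915
```

```bash
python3 - <<'E'
from h import *
im,d=optics.grab_frame("side");cv2.imwrite("pics/s9.png",cv2.resize(im[90:330,160:480,::-1],(800,600)))
print(status.observe()["tcp_pos"])
E
```

```text
[0.39123183 0.3132958  0.18450485]
```

View pics/s9.png

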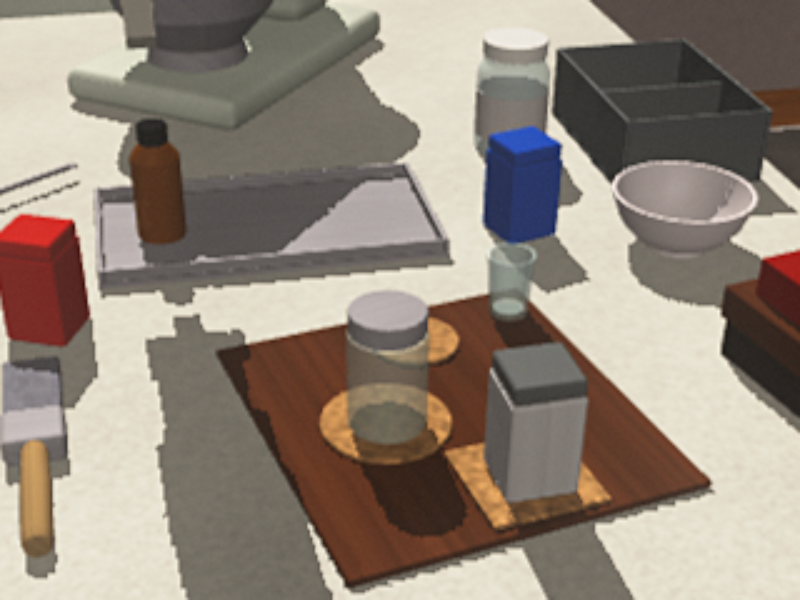

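The jar and canister are centred and upright on their coasters, and the bottle is on the tray at (158,180). The bottle is next.

Request:
{"name": "arm_command", "arguments": {
  "increments": "0 0 0 0 0 0 1;0 0 3 0 0 0 1;0 0 4 0 0 0 1;0 0 4 0 0 0 1;0 0 2.7 0 0 0 1"
}}

```text
clock: 45.7
tcp_pos: [0.3913, 0.3115, 0.0455]
orientation: [-0.001, -0.706, 0.708, -0.0]
wrist_force: [-0.4, -0.3, 0.9]
opening: 0.0917
```

Request:
{"name": "arm_command", "arguments": {
  "increments": "0 0 0 0 0 0 1;0 0 0 0 0 0 1;0 0 0 0 0 0 -1;0 0 0 0 0 0 -1;0 0 0 0 0 0 -1",
  "newtons": 20
}}

```text
clock: 46.2
tcp_pos: [0.3919, 0.3142, 0.0489]
orientation: [0.001, -0.707, 0.708, -0.0]
wrist_force: [0.4, 0.8, 0.2]
opening: 0.0723
```

Request:
{"name": "arm_command", "arguments": {
  "increments": "0 0 0 0 0 0 -1;0 0 0 0 0 0 -1;0 0 0 0 0 0 -1;0 0 0 0 0 0 -1;0 0 0 0 0 0 -1"
}}

```text
clock: 46.7
tcp_pos: [0.3912, 0.3138, 0.0477]
orientation: [-0.0, -0.707, 0.708, -0.0]
wrist_force: [-0.1, -0.7, 1.6]
opening: 0.0414
```

Request:
{"name": "arm_command", "arguments": {
  "increments": "0 0 0 0 0 0 -1;0 0 0 0 0 0 -1;0 0 0 0 0 0 -1;0 0 0 0 0 0 -1;0 0 0 0 0 0 -1"
}}

```text
clock: 47.2
tcp_pos: [0.3912, 0.3138, 0.0477]
orientation: [-0.0, -0.707, 0.708, -0.0]
wrist_force: [-0.5, -0.6, 2.1]
opening: 0.042
```

Request:
{"name": "arm_command", "arguments": {
  "increments": "0 0 -0.5 0 0 0 -1;0 0 -2 0 0 0 -1;0 0 -3.5 0 0 0 -1;0 0 -4 0 0 0 -1;0 0 -2 0 0 0 -1"
}}

```text
clock: 47.7
tcp_pos: [0.3917, 0.3148, 0.1709]
orientation: [0.002, -0.707, 0.707, 0.0]
wrist_force: [1.1, 0.1, -2.4]
opening: 0.0412
```

Request:
{"name": "arm_command", "arguments": {
  "increments": "2 -1.6 0 0 0 0 -1;3 -2.4 0 0 0 0 -1;3 -2.4 0 0 0 0 -1;3 -2.4 0 0 0 0 -1;3 -2.4 0 0 0 0 -1"
}}

```text
clock: 48.2
tcp_pos: [0.5035, 0.1723, 0.1679]
orientation: [-0.0, -0.707, 0.707, 0.0]
wrist_force: [-0.1, 1.0, -1.9]
opening: 0.0413
```

Request:
{"name": "arm_command", "arguments": {
  "increments": "3 -2.4 0 0 0 0 -1;3 -2.4 0 0 0 0 -1;1.9 -1.2 0 0 0 0 -1;0 0 0 0 0 0 -1;0 0 0 0 0 0 -1"
}}

```text
clock: 48.7
tcp_pos: [0.5625, 0.0944, 0.1675]
orientation: [-0.0, -0.706, 0.708, 0.0]
wrist_force: [-0.3, 0.9, -1.2]
opening: 0.0413
```

Request:
{"name": "arm_command", "arguments": {
  "increments": "0 0 2.5 0 0 0 -1;0 0 3.5 0 0 0 -1;0 0 3 0 0 0 -1;0 0 1.5 0 0 0 -1;0 0 0 0 0 0 -1"
}}

```text
clock: 49.2
tcp_pos: [0.5604, 0.0958, 0.0607]
orientation: [0.002, 0.708, -0.707, -0.002]
wrist_force: [-0.1, -1.5, -2.0]
opening: 0.0413
```

Request:
{"name": "arm_command", "arguments": {
  "increments": "0 0 0.4 0 0 0 -1;0 0 0.1 0 0 0 -1;0 0 0 0 0 0 -1;0 0 0 0 0 0 -1;0 0 0 0 0 0 -1"
}}

```text
clock: 49.7
tcp_pos: [0.5632, 0.0946, 0.0583]
orientation: [0.0, -0.707, 0.708, -0.0]
wrist_force: [0.2, -0.2, -1.8]
opening: 0.0414
```

Request:
{"name": "arm_command", "arguments": {
  "increments": "0 0 0.2 0 0 0 -1;0 0 0.1 0 0 0 -1;0 0 0 0 0 0 -1;0 0 0 0 0 0 -1;0 0 0 0 0 0 -1"
}}

```text
clock: 50.2
tcp_pos: [0.5629, 0.0946, 0.0547]
orientation: [-0.0, -0.707, 0.708, 0.0]
wrist_force: [-0.5, -0.1, -2.5]
opening: 0.0417
```

Request:
{"name": "arm_command", "arguments": {
  "increments": "0 0 0.1 0 0 0 -1;0 0 0.1 0 0 0 -1;0 0 0 0 0 0 -1;0 0 0 0 0 0 -1;0 0 0 0 0 0 -1"
}}

```text
clock: 50.7
tcp_pos: [0.563, 0.0946, 0.0528]
orientation: [0.0, -0.707, 0.708, -0.0]
wrist_force: [-0.3, 0.3, -0.2]
opening: 0.0416
```

Request:
{"name": "arm_command", "arguments": {
  "increments": "0 0 0.05 0 0 0 -1;0 0 0 0 0 0 -1;0 0 0 0 0 0 -1;0 0 0 0 0 0 -1;0 0 0 0 0 0 -1"
}}

```text
clock: 51.2
tcp_pos: [0.5631, 0.0946, 0.0528]
orientation: [0.0, -0.707, 0.708, -0.0]
wrist_force: [-2.2, -0.3, 5.5]
opening: 0.0414
```

Request:
{"name": "arm_command", "arguments": {
  "increments": "0 0 0 0 0 0 1;0 0 0 0 0 0 1;0 0 0 0 0 0 1;0 0 0 0 0 0 1;0 0 0 0 0 0 1"
}}

```text
clock: 51.7
tcp_pos: [0.5628, 0.0946, 0.0521]
orientation: [-0.0, -0.707, 0.708, 0.0]
wrist_force: [-0.7, -0.7, -1.3]
opening: 0.0771
```

Request:
{"name": "arm_command", "arguments": {
  "increments": "0 0 0 0 0 0 1;0 0 -2 0 0 0 1;0 0 -4 0 0 0 1;0 0 -4 0 0 0 1;0 0 -3.5 0 0 0 1"
}}

```text
clock: 52.2
tcp_pos: [0.5629, 0.0947, 0.1892]
orientation: [0.0, -0.707, 0.707, -0.0]
wrist_force: [1.2, -0.1, 0.3]
opening: 0.0916
```

Request:
{"name": "arm_command", "arguments": {
  "increments": "-4 1.6 0 0 0 0 1;-4 1.6 0 0 0 0 1;-4 1.6 0 0 0 0 1;-4 1.6 0 0 0 0 1;-4 1.6 0 0 0 0 1"
}}

```text
clock: 52.7
tcp_pos: [0.4824, 0.2961, 0.1874]
orientation: [0.0, -0.707, 0.708, -0.0]
wrist_force: [0.5, -0.1, 0.0]
opening: 0.0918
```

Request:
{"name": "arm_command", "arguments": {
  "increments": "0 0 0 0 0 0 1;0 0 0 0 0 0 1;0 0 0 0 0 0 1;0 0 0 0 0 0 1;0 0 0 0 0 0 1"
}}

```text
clock: 53.2
tcp_pos: [0.4838, 0.2934, 0.1872]
orientation: [-0.0, -0.706, 0.708, -0.0]
wrist_force: [-0.8, -0.8, 1.1]
opening: 0.0916
```

```bash
python3 - <<'E'
from h import *
s=status.observe();print(s["tcp_pos"],s["clock"],s["wrist_force"])
im,d=optics.grab_frame("top");z=cloud("top",d)[...,2]
cv2.imwrite("pics/t10.png",cv2.resize(im[130:310,225:425,::-1],(660,594)))
for nm,(u0,u1,v0,v1),t,zz in [("jar",(300,352,205,260),.085,.098),("can",(345,405,165,220),.085,.095),("cap",(245,285,185,225),.1,.11),("beaker",(236,264,152,182),.03,.056),("tin",(470,550,195,280),.056,.072),("pan",(440,575,180,300),.03,.04)]:
    m=np.zeros((480,640),bool);m[v0:v1,u0:u1]=z[v0:v1,u0:u1]>t
    for k in blobs(m,30):
        c=(ray("top",k[:,0,:],zz)[:,:2]*1000).astype(np.float32);print(nm,np.round(cv2.minEnclosingCircle(c)[0],1),np.round(cv2.minAreaRect(c)[0],1))
im,d=optics.grab_frame("side");cv2.imwrite("pics/s10.png",im[:,:,::-1])
E
```

```text
[0.48381791 0.29342959 0.18716467] 53.2 [-0.80875844 -0.82286732  1.12956588]
jar [520.3  -2.2] [520.5  -2.9]
can [595.6 -77.9] [595.8 -77.5]
cap [562.4  93.7] [562.3  93.7]
beaker [641.9 125.5] [642.  126.2]
tin [ 521.  -311.8] [ 521.2 -311.4]
pan [ 523.  -311.3] [ 521.8 -311.3]
```

View pics/t10.png

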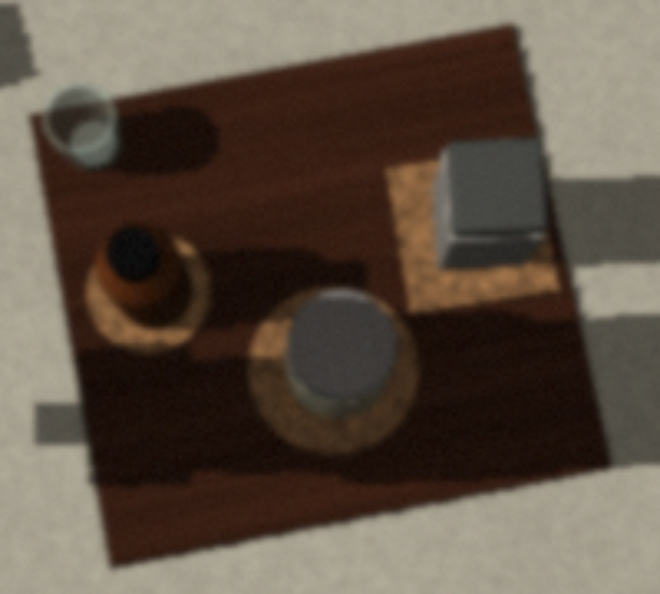

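View pics/s10.png

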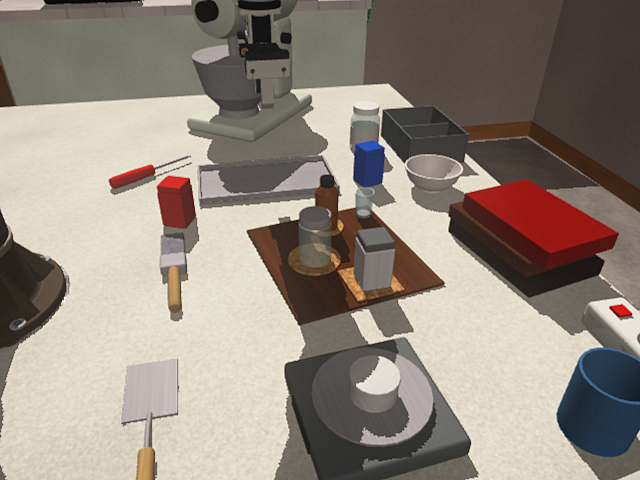

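All three containers are upright within about 3 mm of their coaster centres, judged by their tops. The tin is centred and the beaker hasn't been disturbed, so I'm handing in.

```bash
python3 -c "
from cell import manip
print(manip.job_done())"
```

```text
the job is handed in; nothing more can be done
None
```

I handed the job in at about 53 s of the 138 s allowed; no verdict was reported. I moved the bottle, jar and canister onto the tray, set the tin on the scale's pan, then returned each container to its own coaster (canister, jar, bottle). I set each object down slowly and released it only once the force reading showed contact.

Last top-view checks, comparing each container's top with its coaster's centre and the tin with the pan:

| Item | Offset from centre |
|---|---|
| Jar | about 2 mm |
| Canister | about 1.5 mm |
| Bottle | about 3 mm |
| Tin | about 1 mm |

- **State of the scene:** in the final pictures all four stand upright, the beaker looks unmoved, and the gripper is open and clear over the tray.
- **Disagreements:** the top and side cameras differ by a few mm in y; the gripper positions fell between the two. For the canister's base, a rough reading of the top picture gave about 6–7 mm off centre, but the side view gave about 2 mm. Both are inside the 15 mm limit.

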